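# Set and lock a tuning drum on its alignment mark

### The arm

A 7-joint arm with a two-finger parallel gripper is mounted at the origin on the work surface. World frame = base frame: x ahead of the robot, y to its left, z up, the work surface at z = 0. Lengths are in m, angles in degrees, forces in N, time in s.
With the tool pointing down it reaches from about 0.425 to 0.875 m from the base axis. Payload 4.7 kg.
Tool frame: the origin (TCP) lies on the front face of the gripper's body, between the roots of the fingers; the fingertips stand 70 mm ahead of it and the grasp point (between the pads) lies 51 mm ahead of it; z points along the fingers, y is the direction in which the jaws open and shut (so a half turn about z gives the same grasp; the last joint's range is limited). The gripper opens to 87 mm and grips with 3 to 60 N. Pads are 19 mm wide; open, the fingers measure 117 mm over their backs; the gripper's body (75 mm by 190 mm) begins 51 mm behind the grasp point.
Start: joints at [64.12, 18.392, -4.016, 83.108, 1.295, 78.541, -3.26], TCP at [0.292, -0.581, 0.292] pointing down, gripper open.
Joint ranges: [-163.93, 163.93], [-17.29, 119.83], [-79.2, 71.16], [3.27, 140.29], [-89.18, 269.18], [5.43, 117.66], [-154.24, 154.24]. Speed limits (degrees/s): [147.25, 147.25, 180, 180, 180, 180, 180].

### API

Orientations are given as [roll, pitch, yaw] about the fixed x, y, z axes, in that order (R = Rz(yaw) Ry(pitch) Rx(roll)).
In Python, from cell import env gives the robot as it stands.
- The arm moves only by the tool drive_tool, never from a script. Its argument "commands" is a list of rows, each a list of 7 numbers: the shift along the tool's x, y, z in cm, then the turn, a rotation vector about the tool's x, y, z in degrees, then the opening, from 0 (shut) to 1 (fully open). In form: [[tx, ty, tz, rx, ry, rz, hand], ...]. A call has 1 to 20 rows; each row shifts and turns the commanded pose from where the row before left it, along the tool's axes as they then stand; what a row does not reach is not made up. A row lasts 1/12 s, in which the tool goes at most 41.7 mm and 7.16 degrees, less where a joint would pass 70% of its speed; a pose out of reach is approached as far as the arm can. A call is refused whole if a number of a shift passes 4.17 or a number of a turn 7.16, either way. A call with a gripper value outside its range is refused whole. The fingers move at their own pace and stop on an object; "force" is the grip in N (left out, the last holds). Time passes only in rows, so rows that do not move let the fingers close. It gives the time, the measured TCP pose, the force and the opening at its end, in the units of the state.
- env.get_obs(): the state, without advancing time (a new reading comes with each control period).
- env.read_camera(name): name is "scene" or "top" or "wrist"; returns a dict with "img" (384x512x3 uint8, blue, green, red), "mtx" (3x3 intrinsics, pixels), "pose" (4x4, takes a point from camera to world coordinates). Camera axes: x right, y down, z forward; pixel columns grow to the right and rows downward; lengths in m; the calibration is good to about 2 mm. A picture is of the moment at which its call begins. There is no depth.
- env.sign_off(): hands the job in, once; it reports no verdict.
The state is a dict: "time_s": time; "qpos": joint angles; "joint_velocities": joint speeds; "effort": joint torques, N m; "tool_pos": TCP position; "tool_rot": TCP orientation; "force": force on the tool from outside, world axes, zero at the start; "wrist_torque": the same for the moment, N m; "grip_width": finger opening in m.
Only numpy, scipy, OpenCV 4.12 (cv2) and the standard library are available. Lean on these libraries where they do the work, as an engineer would, in place of code of your own. Each camera call takes 0.05 s, during which the arm holds its last target.

### The job

Turn the tuning drum until the mark on its rim faces the fixed pointer and let go. Then take the steel pin from its stand, pass it down through the drum's slot, feel for the off-centre hole in the lock plate beneath, slide the pin in until its head sits fully home on the drum, and let go. Be gentle: do not force the drum or pin or drop the pin in, and leave the other things alone.

Things in the scene. Friction and masses are not known exactly. Their poses are not given: they have to be found in the camera images.
- unit: Tuning unit, fixed to the bench: an aluminium chassis block 180 x 180 x 50 mm carrying a steel drum on a vertical axis through its centre. Origin: centre of the underside, on the drum axis. x points from the axis to the pointer and the lock plate, z up.
- drum (a joint): Angle of the drum about its vertical axis: 0 when the mark faces the pointer exactly, positive anticlockwise seen from above; starts between 0.5 and 1.5, end stops at -0.5 and 2.3. It turns against a drag of about 0.4 N m and stays where it is left. The rim may be pinched from above anywhere, one finger inside, one outside; a pinch of 15 N per finger turns it, over 25 N is forcing it.
- drum_axis (a point): Point on the drum's axis, level with the top of the rim, 87 mm above the bench. Drum: upright rim 8 mm thick (radius 67 to 75 mm); across it a flat bar 56 mm wide, 6 mm thick, top face 62 mm above the bench, so the rim stands 25 mm above the bar; beside the bar it is open down to the chassis top at 50 mm. Hub 22 mm in diameter, reaching 76 mm above the bench.
- mark (a point): Engraved mark: a dark groove 4 mm wide across the top of the rim and down its outside. The point is the groove's middle on the rim's top, 71 mm from the drum axis. On the same radius the drum's bar has a slot for the pin, 14 mm wide and 23 mm long along the radius, its middle 46 mm from the axis; with the mark at the pointer it stands over the lock plate, 3 mm above it.
- pointer (a point): Tip of the small fixed dark pointer on the chassis just outside the rim, 77 mm from the drum axis and 60.5 mm above the bench, low enough for fingers on the rim to pass over it if they stay above 64 mm.
- lockplate (a point): Middle of the top of the dark steel lock plate, 36 mm square, clamped on the chassis under the drum; top 53 mm above the bench, 46 mm from the drum axis towards the pointer. Its 14 mm hole, sharp-edged and over 40 mm deep, is centred 4 mm from this point, in a direction that differs each time and is not measured: find it by feel, the drum turning a little with the pin.
- pin: Loose steel pin, 0.06 to 0.13 kg, upright in its stand. Origin: centre of its lower end; z towards the head. 101 mm long: shank 12 mm diameter, 45 mm long, its lowest 2 mm tapering to 10 mm; then a cylindrical head 20 mm diameter, 56 mm tall. In the stand the head's top is 111 mm above the bench; home in the drum the shoulder rests on the bar, origin 17 mm and head's top 118 mm above the bench.
- stand: Fixed grey block 50 x 50 x 55 mm with one 15 mm hole 50 mm deep in which the pin stands. Origin: centre of its underside.
- dish: Bystander: shallow open grey dish 70 x 70 x 30 mm, fixed. Origin: centre of its underside.
- screwdriver: Bystander: screwdriver lying on the bench.
- spanner: Bystander: 150 mm spanner lying on the bench.
- valve: Bystander: glass radio valve standing upright, 28 mm wide, 70 mm tall.
- transformer: Bystander: small transformer 56 x 60 x 50 mm.
- jar: Bystander: clear screw-top jar, 52 mm wide, 65 mm tall.
- dialknob: Bystander: loose black knob, 40 mm wide, 22 mm tall.
Mind the look-alikes: they are no part of the job. Leave any pink or red look-alike of the stand alone. Leave any red look-alike of the pin alone.

How it is judged (in metres and radians):
On the way, in this order (a step that is already met when the one before it is completed fails the run):
1. the drum's mark faces the pointer (within 0.06 rad), the drum at rest and let go (value of joint drum between -0.06 and 0.06 rad and velocity of joint drum between -0.05 and 0.05 rad/s and contact force between the fingers and unit below 0.3 N), for 0.2 s.
2. the pin is taken up out of its stand (z of pin in the frame of stand above 0.06 m and contact force between the fingers and pin above 0.5 N), for 0.1 s.
3. the pin is home through the drum in the lock plate (z of pin in the frame of unit below 0.0205 m and horizontal distance between pin and lockplate below 0.008 m and angle between pin's own z axis and vertical below 0.08 rad), for 0.2 s.
At the end, for the whole second after the job is handed in: The mark still faces the pointer within 0.14 rad (the pin may shift the drum a little) and the pin stands upright (within 0.08 rad), released and at rest, through the drum in the lock plate's hole: its shoulder within 3.5 mm of the drum's bar, its axis within 8 mm of the plate's middle (all of step 3 and value of joint drum between -0.14 and 0.14 rad and linear speed of pin below 0.02 m/s and contact force between the fingers and pin below 0.1 N); the robot touches nothing.
It fails at once if the gripper pinches or pushes the drum or chassis with more than 50 N (contact force between the fingers and unit above 50 N).
It fails at once if the pin is pressed or dropped on the drum or chassis with more than 40 N (contact force between pin and unit above 40 N).
It fails at once if a bystander is moved by more than 20 mm (distance of any of screwdriver, spanner, valve, transformer, jar, dialknob from where it was at the start of the episode above 0.02 m).
It also fails if it takes over 72 s, if anything falls off the work surface, if the arm or the gripper's body presses on something with over 40 N, if the wrist force passes 120 N, or if a joint passes its speed limit or range.

## Working session

There is one attempt and no reset: what is moved stays moved. The work goes in short steps, Python scripts to look and compute and a tool call to move; the robot and the scene stay as the last step left them, time stands still between calls to the robot, and variables do not carry over. Pictures are saved under pics/ and viewed, and the job is handed in when it is done.

Besides the shell and the picture viewer there is one more tool, called after "Request:" by a JSON object that holds its "fn" and its "kwargs". drive_tool: Moves the arm, as the interface text tells. Its arguments: {"type":"object","properties":{"commands":{"type":"array"},"force":{"type":"number"}},"required":["commands"]}

```bash
mkdir -p pics; ls; python3 - <<'E'
from cell import env
import cv2,json,numpy as np
o=env.get_obs();print(o)
for n in ["scene","top","wrist"]:
    c=env.read_camera(n);cv2.imwrite(f"pics/{n}0.png",c["img"])
    print(n,c["mtx"].tolist(),np.round(c["pose"],4).tolist())
E
```

```text
pics
{'time_s': 0.0, 'qpos': array([64.12090614, 18.43996398, -4.01689963, 83.17544854,  1.29392267,
       78.54166352, -3.26039223]), 'joint_velocities': array([-0.07216423, -0.01263131,  0.0016047 , -0.09879625, -0.03100281,
        0.03728673, -0.01609204]), 'effort': array([-4.44849156e-04, -4.91285205e+01, -4.04353375e-01, -3.12534142e+01,
       -6.40333747e-02,  4.37283854e-02,  1.66683817e-04]), 'tool_pos': array([ 0.29171021, -0.58038487,  0.29114654]), 'tool_rot': array([-1.79888116e+02,  4.34326568e-03,  2.66895509e+01]), 'force': array([ 0.21677688, -0.16272464, -0.20700031]), 'wrist_torque': array([-0.01571691,  0.01635624, -0.03127619]), 'grip_width': 0.08764043608107668}
scene [[360.7104820762786, 0.0, 249.37548932353423], [0.0, 360.7104820762786, 195.28814718979632], [0.0, 0.0, 1.0]] [[-0.5626, 0.5894, -0.5797, 1.1612], [0.8265, 0.3853, -0.4104, 0.3902], [-0.0185, -0.71, -0.7039, 0.7553], [0.0, 0.0, 0.0, 1.0]]
top [[384.28260352304227, 0.0, 256.4433830406539], [0.0, 384.28260352304227, 192.57025826419041], [0.0, 0.0, 1.0]] [[-0.0165, -0.9889, 0.1476, 0.4395], [-0.9998, 0.0149, -0.0118, -0.0297], [0.0095, -0.1478, -0.989, 1.1295], [0.0, 0.0, 0.0, 1.0]]
wrist [[265.9886050517561, 0.0, 252.96520921405394], [0.0, 265.9886050517561, 192.34802118061168], [0.0, 0.0, 1.0]] [[0.4494, -0.8567, -0.2534, 0.3604], [-0.8934, -0.4314, -0.1257, -0.5447], [-0.0016, 0.2828, -0.9592, 0.384], [0.0, 0.0, 0.0, 1.0]]
```

View pics/top0.png

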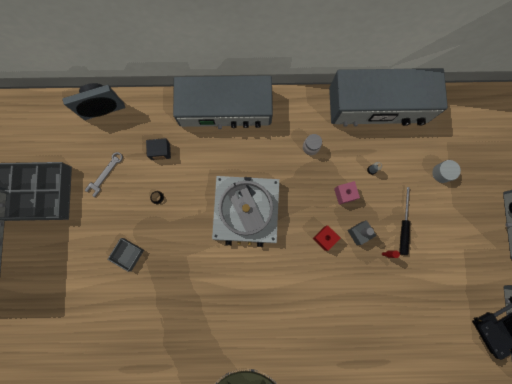

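View pics/scene0.png

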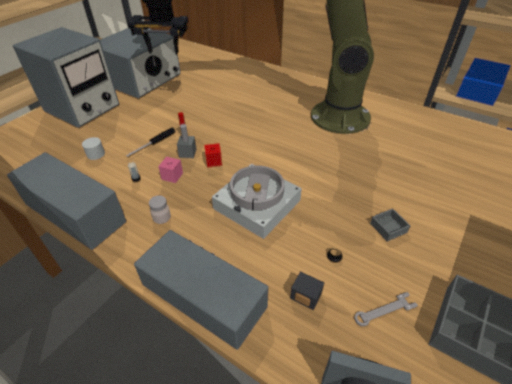

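View pics/wrist0.png

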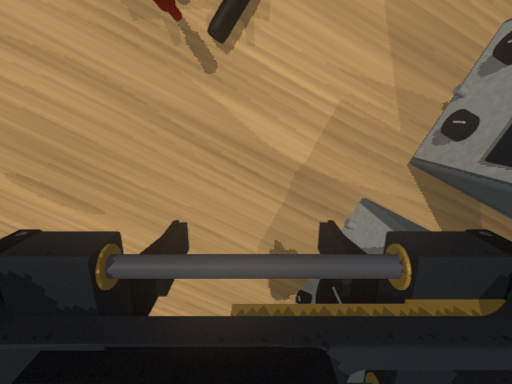

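```bash
python3 - <<'E'
import cv2
t=cv2.imread("pics/top0.png");s=cv2.imread("pics/scene0.png")
a=cv2.resize(t[165:255,200:300],(800,720)[:2],interpolation=cv2.INTER_CUBIC);a=cv2.resize(t[170:250,200:300],None,fx=6,fy=6,interpolation=cv2.INTER_CUBIC)
cv2.imwrite("pics/a.png",a)
cv2.imwrite("pics/b.png",cv2.resize(t[180:270,310:410],None,fx=6,fy=6,interpolation=cv2.INTER_CUBIC))
cv2.imwrite("pics/c.png",cv2.resize(s[100:240,120:310],None,fx=4,fy=4,interpolation=cv2.INTER_CUBIC))
E
```

```text
(no output)
```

View pics/a.png

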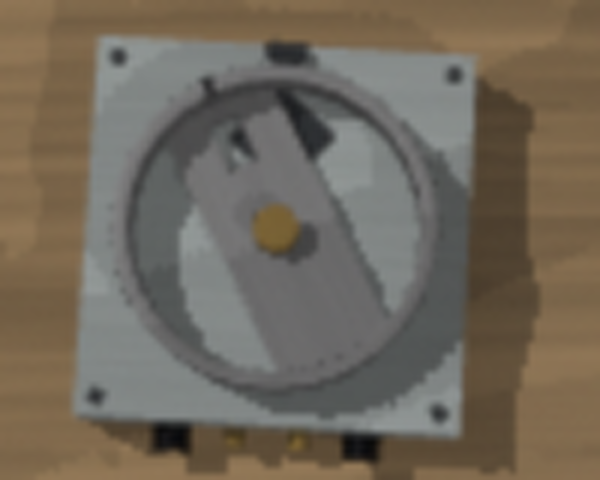

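View pics/b.png

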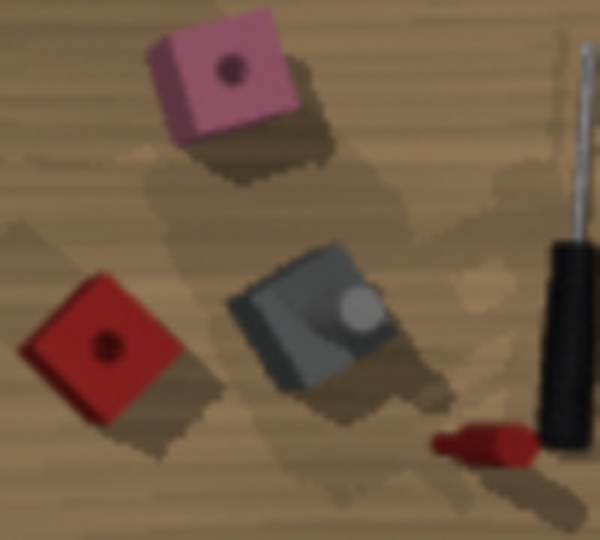

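View pics/c.png

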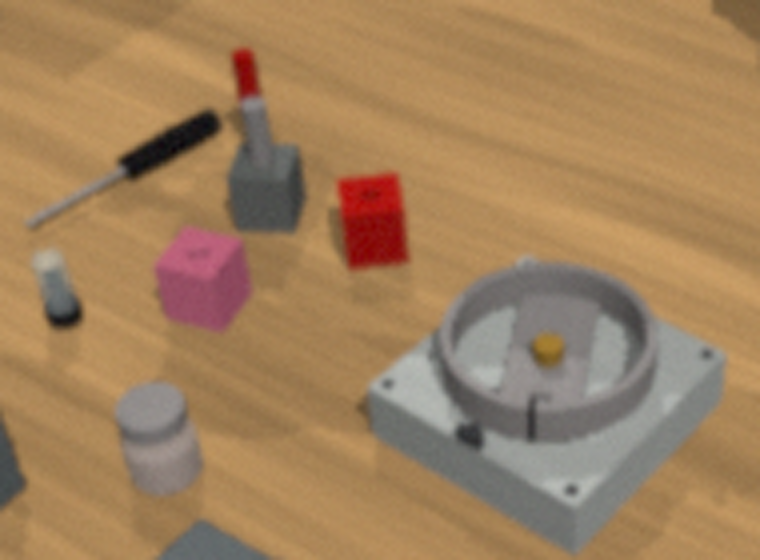

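```bash
cat > h.py <<'E'
import numpy as np,cv2
from cell import env
def ray(c,u,v,z):
    K=c["mtx"];P=c["pose"];d=P[:3,:3]@np.linalg.solve(K,[u,v,1]);o=P[:3,3]
    return o+d*(z-o[2])/d[2]
def proj(c,p):
    P=c["pose"];q=P[:3,:3].T@(np.array(p)-P[:3,3]);q=c["mtx"]@q;return q[:2]/q[2]
E
python3 - <<'E'
from h import *
c=env.read_camera("top")
f=lambda u,v,ox,oy,s,z:ray(c,(u+.5)/s-.5+ox,(v+.5)/s-.5+oy,z).round(4)
scr=[f(*q,200,170,6,.05) for q in [(118,57),(455,75),(439,413),(96,396)]];print(scr,np.mean(scr,0))
print("hub",f(276,228,200,170,6,.076))
print("mark",f(208,88,200,170,6,.087),"ptr",f(287,62,200,170,6,.0605))
print("pin",f(362,308,310,180,6,.111))
b=[f(*q,310,180,6,.055) for q in [(335,243),(398,335),(305,390),(250,290)]];print("stand",b,np.mean(b,0))
E
```

```text
[array([0.6412, 0.0628, 0.05  ]), array([ 0.6301, -0.0972,  0.05  ]), array([ 0.4706, -0.086 ,  0.05  ]), array([0.481 , 0.0734, 0.05  ])] [ 0.555725 -0.01175   0.05    ]
hub [ 0.5554 -0.0117  0.076 ]
mark [0.6192 0.0185 0.087 ] ptr [ 0.6356 -0.0176  0.0605]
pin [ 0.4844 -0.3406  0.111 ]
stand [array([ 0.5173, -0.3469,  0.055 ]), array([ 0.4741, -0.3738,  0.055 ]), array([ 0.4495, -0.329 ,  0.055 ]), array([ 0.496 , -0.3059,  0.055 ])] [ 0.484225 -0.3389    0.055   ]
```

```bash
cat >> h.py <<'E'
from scipy.spatial.transform import Rotation as Ro
def plan(tgt,yaw,n,hand,start=None,roll0=180,pitch0=0):
    """rows from measured (or given (pos,R)) pose to target pos,yaw pointing down"""
    if start is None:
        o=env.get_obs();p=np.array(o["tool_pos"]);R=Ro.from_euler("xyz",o["tool_rot"],degrees=True)
    else: p,R=start
    tgt=np.array(tgt,float);T=Ro.from_euler("xyz",[180,0,yaw],degrees=True)
    rows=[]
    for k in range(n):
        m=n-k
        d=R.inv().apply((tgt-p)/m)*100; rv=(R.inv()*T).as_rotvec(degrees=True)/m
        d=np.round(d,2);rv=np.round(rv,2)
        p=p+R.apply(d/100);R=R*Ro.from_rotvec(rv,degrees=True)
        rows.append([float(x)+0.0 for x in d]+[float(x)+0.0 for x in rv]+[hand])
    print("["+",\n".join(str([0 if v==0 else v for v in r]) for r in rows)+"]"); print("end",p.round(4),R.as_euler("xyz",degrees=True).round(2))
    return rows,(p,R)
E
python3 - <<'E'
from h import *
plan([.596,.0465,.25],145,20,1)
E
```

```text
[[2.77, -2.12, 0.21, 0, 0, -5.92, 1],
[2.97, -1.82, 0.21, 0, 0, -5.92, 1],
[3.14, -1.5, 0.21, 0, 0, -5.92, 1],
[3.28, -1.17, 0.21, 0, 0, -5.91, 1],
[3.38, -0.83, 0.21, 0, 0, -5.92, 1],
[3.45, -0.48, 0.21, 0, 0, -5.91, 1],
[3.48, -0.12, 0.21, 0, 0, -5.92, 1],
[3.48, 0.24, 0.21, 0, -0.01, -5.91, 1],
[3.43, 0.6, 0.21, 0, -0.01, -5.92, 1],
[3.35, 0.95, 0.21, 0, 0, -5.91, 1],
[3.24, 1.29, 0.21, 0, -0.01, -5.92, 1],
[3.09, 1.62, 0.21, 0, 0, -5.91, 1],
[2.9, 1.93, 0.21, 0, -0.01, -5.92, 1],
[2.69, 2.22, 0.21, 0, -0.01, -5.91, 1],
[2.45, 2.48, 0.21, 0, 0, -5.92, 1],
[2.18, 2.72, 0.21, 0, -0.01, -5.91, 1],
[1.89, 2.93, 0.2, -0.01, -0.01, -5.92, 1],
[1.57, 3.11, 0.21, -0.01, 0, -5.91, 1],
[1.25, 3.26, 0.2, 0, 0, -5.92, 1],
[0.9, 3.36, 0.21, 0, -0.01, -5.91, 1]]
end [0.596  0.0465 0.25  ] [-180.    0.  145.]
```

Request:
{"fn": "drive_tool", "kwargs": {"commands": [[2.77,-2.12,0.21,0,0,-5.92,1],[2.97,-1.82,0.21,0,0,-5.92,1],[3.14,-1.5,0.21,0,0,-5.92,1],[3.28,-1.17,0.21,0,0,-5.91,1],[3.38,-0.83,0.21,0,0,-5.92,1],[3.45,-0.48,0.21,0,0,-5.91,1],[3.48,-0.12,0.21,0,0,-5.92,1],[3.48,0.24,0.21,0,0,-5.91,1],[3.43,0.6,0.21,0,0,-5.92,1],[3.35,0.95,0.21,0,0,-5.91,1],[3.24,1.29,0.21,0,0,-5.92,1],[3.09,1.62,0.21,0,0,-5.91,1],[2.9,1.93,0.21,0,0,-5.92,0.6],[2.69,2.22,0.21,0,0,-5.91,0.5],[2.45,2.48,0.21,0,0,-5.92,0.5],[2.18,2.72,0.21,0,0,-5.91,0.5],[1.89,2.93,0.2,0,0,-5.92,0.5],[1.57,3.11,0.21,0,0,-5.91,0.5],[1.25,3.26,0.2,0,0,-5.92,0.5],[0.9,3.36,0.21,0,0,-5.91,0.5]], "force": 14}}

```text
time_s: 1.87
tool_pos: [0.5966, 0.0476, 0.2503]
tool_rot: [-180.0, 0.0, 145.3]
force: [0.5, -1.0, -0.5]
grip_width: 0.0457
```

Request:
{"fn": "drive_tool", "kwargs": {"commands": [[0,0,0,0,0,0,0.5],[0,0,0,0,0,0,0.5]]}}

```text
time_s: 2.03
tool_pos: [0.5961, 0.0491, 0.2499]
tool_rot: [180.0, -0.1, 145.2]
force: [0.2, -0.1, 0.4]
grip_width: 0.0439
```

```bash
python3 - <<'E'
from h import *
c=env.read_camera("wrist");cv2.imwrite("pics/w1.png",cv2.resize(c["img"],(768,576),interpolation=cv2.INTER_CUBIC));np.savez("w1.npz",**c)
o=env.get_obs();print(o)
E
```

```text
{'time_s': 2.0833, 'qpos': array([ 26.5986697 ,  17.72108207, -40.48084113,  92.98707687,
        11.87012884,  73.7527589 ,  39.1522863 ]), 'joint_velocities': array([ 1.63951229, -1.06827551,  1.91113099,  0.54682694,  0.31240039,
        0.06241995, -0.04012613]), 'effort': array([-1.71885643e+00, -4.02385318e+01, -7.46450812e+00, -3.01041126e+01,
       -2.43639210e-01, -6.14444492e-03,  7.74178596e-03]), 'tool_pos': array([0.59595858, 0.04664856, 0.24991908]), 'tool_rot': array([-1.79957815e+02, -4.85727151e-02,  1.45043236e+02]), 'force': array([ 0.79265049, -0.25218611,  0.57409747]), 'wrist_torque': array([ 0.01303928, -0.13108357,  0.00741192]), 'grip_width': 0.044052955485377826}
```

View pics/w1.png

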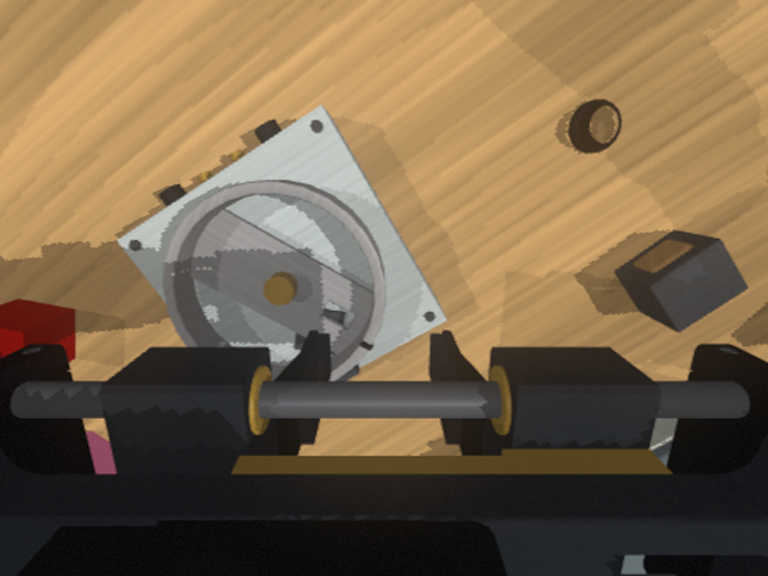

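```bash
python3 - <<'E'
from h import *
c=np.load("w1.npz");f=lambda u,v,z:ray(c,(u+.5)/1.5-.5,(v+.5)/1.5-.5,z).round(4)
A=f(316,126,.05);B=f(136,245,.05);C=f(430,316,.05);print(A,B,C,(B+C)/2,"yaw",np.degrees(np.arctan2(*(C-A)[[1,0]])),np.degrees(np.arctan2(*(A-B)[[1,0]])))
h=f(279,289,.076);m=f(367,346,.087);print(h,m)
a=(B+C)/2;print(np.degrees(np.arctan2(*(m-a)[[1,0]])), np.hypot(*(m-a)[:2]))
E
```

```text
[0.4822 0.0757 0.05  ] [ 0.4715 -0.0836  0.05  ] [0.6428 0.0651 0.05  ] [ 0.55715 -0.00925  0.05   ] yaw -3.77618707025545 86.15727966546504
[ 0.556 -0.008  0.076] [0.6224 0.0206 0.087 ]
24.5827332137254 0.07175364102259892
```

```bash
python3 - <<'E'
from h import *
plan([.5969,.0477,.137],145,7,.5)
E
```

```text
[[0, 0.02, 1.61, -0.01, -0.01, 0.01, 0.5],
[0, 0.02, 1.61, -0.01, -0.01, 0.01, 0.5],
[0, 0.02, 1.61, 0, -0.01, 0, 0.5],
[-0.01, 0.02, 1.62, -0.01, 0, 0.01, 0.5],
[0, 0.02, 1.61, 0, -0.01, 0, 0.5],
[-0.01, 0.02, 1.62, -0.01, 0, 0.01, 0.5],
[0, 0.02, 1.61, 0, -0.01, 0, 0.5]]
end [0.5969 0.0477 0.137 ] [-180.    0.  145.]
```

Request:
{"fn": "drive_tool", "kwargs": {"commands": [[0,0.02,1.6,0,0,0,0.5],[0,0.02,1.6,0,0,0,0.5],[0,0.02,1.6,0,0,0,0.4],[0,0.02,1.6,0,0,0,0.4],[0,0.02,1.6,0,0,0,0.4],[0,0.02,1.6,0,0,0,0.3],[0,0.02,1.6,0,0,0,0.3],[0,0,0,0,0,0,0.2],[0,0,0,0,0,0,0.2]], "force": 14}}

```text
time_s: 2.83
tool_pos: [0.5963, 0.0453, 0.1379]
tool_rot: [-179.9, -0.0, 144.8]
force: [0.2, 0.3, 0.2]
grip_width: 0.021
```

Request:
{"fn": "drive_tool", "kwargs": {"commands": [[0,0,0,0,0,0,0.15],[0,0,0,0,0,0,0.15],[0,0,0,0,0,0,0.15]]}}

```text
time_s: 3.08
tool_pos: [0.5976, 0.0471, 0.1397]
tool_rot: [179.9, 0.1, 145.0]
force: [0.9, 0.3, -0.1]
grip_width: 0.0138
```

Request:
{"fn": "drive_tool", "kwargs": {"commands": [[0,0,0,0,0,0,0],[0,0,0,0,0,0,0],[0,0,0,0,0,0,0]]}}

```text
time_s: 3.33
tool_pos: [0.5974, 0.0476, 0.1391]
tool_rot: [180.0, 0.1, 145.0]
force: [1.1, 0.4, 1.6]
grip_width: 0.0063
```

Request:
{"fn": "drive_tool", "kwargs": {"commands": [[0,0,0,0,0,0,0],[0,0,0,0,0,0,0]]}}

```text
time_s: 3.5
tool_pos: [0.5974, 0.0476, 0.1391]
tool_rot: [180.0, 0.1, 145.0]
force: [-0.0, 0.3, 2.5]
grip_width: 0.0068
```

```bash
python3 - <<'E'
from h import *
c=env.read_camera("wrist");cv2.imwrite("pics/w2.png",cv2.resize(c["img"],(768,576),interpolation=cv2.INTER_CUBIC));np.savez("w2.npz",**c)
c=env.read_camera("scene");cv2.imwrite("pics/s2.png",cv2.resize(c["img"][120:260,160:350],None,fx=4,fy=4,interpolation=cv2.INTER_CUBIC))
o=env.get_obs();print(o)
E
```

```text
{'time_s': 3.6, 'qpos': array([ 24.57773179,  23.82598428, -38.59075194,  99.43138315,
        16.52029293,  62.46059062,  35.65599086]), 'joint_velocities': array([ 0.07857446,  0.00097436, -0.03357389,  0.00899166,  0.01433827,
        0.15006348, -0.02287858]), 'effort': array([  0.14073488, -41.39894485,  -6.89345196, -25.0208813 ,
         0.11685403,   0.1613016 ,   0.08933409]), 'tool_pos': array([0.5974121 , 0.04757256, 0.13904369]), 'tool_rot': array([1.79959246e+02, 5.19876184e-02, 1.44999771e+02]), 'force': array([-0.31969533, -0.13156393,  4.25839985]), 'wrist_torque': array([ 0.15629144, -0.1732076 , -0.08129063]), 'grip_width': 0.006133563094447267}
```

View pics/w2.png

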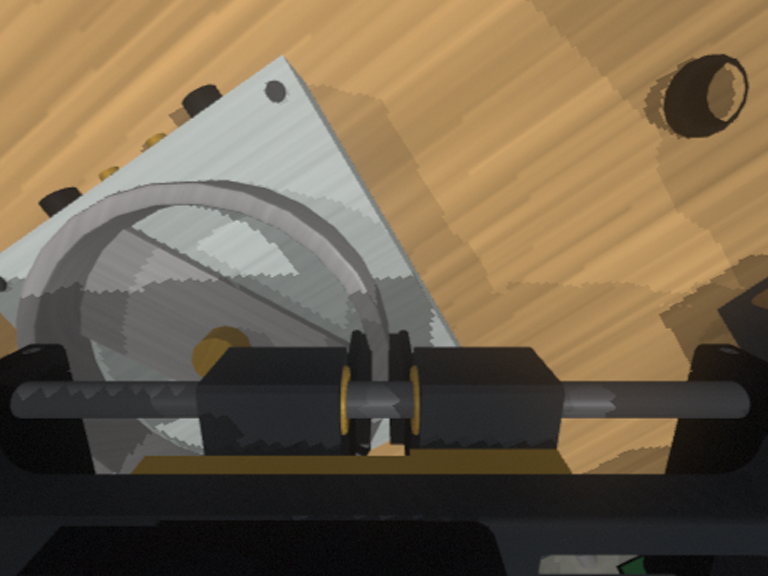

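View pics/s2.png

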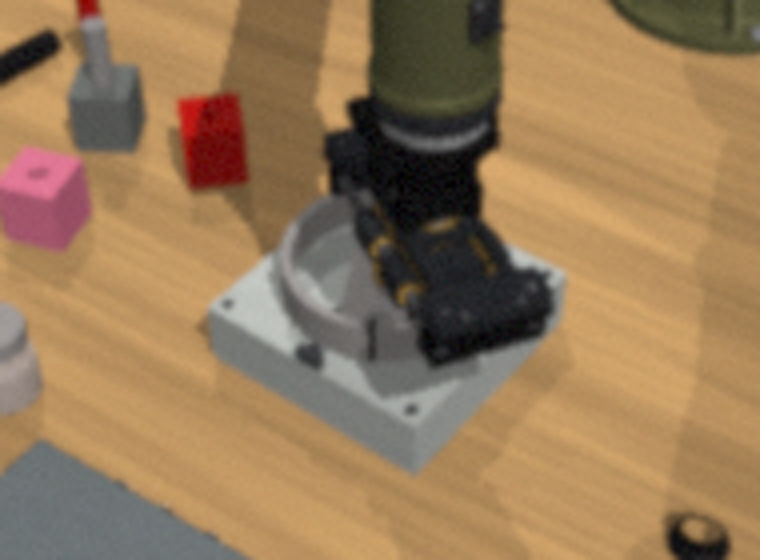

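Request:
{"fn": "drive_tool", "kwargs": {"commands": [[-0.223,-0.0035,0,0,0,1.8,0],[-0.223,-0.0035,0,0,0,1.8,0],[-0.223,-0.0035,0,0,0,1.8,0],[-0.223,-0.0035,0,0,0,1.8,0],[-0.223,-0.0035,0,0,0,1.8,0]]}}

```text
time_s: 4.02
tool_pos: [0.6052, 0.0414, 0.1391]
tool_rot: [-180.0, -0.1, 136.0]
force: [-2.7, 1.2, 7.4]
grip_width: 0.0069
```

```bash
python3 - <<'E'
from h import *
c=env.read_camera("scene");cv2.imwrite("pics/s3.png",cv2.resize(c["img"][120:260,160:350],None,fx=4,fy=4,interpolation=cv2.INTER_CUBIC))
o=env.get_obs();print(o)
E
```

```text
{'time_s': 4.0667, 'qpos': array([ 23.42353912,  24.28875887, -36.59093545,  98.3058287 ,
        15.97482059,  62.71502715,  27.75200109]), 'joint_velocities': array([ 0.24568458, -0.07967375, -0.37413121,  0.10794106,  0.35835673,
       -0.09601196,  3.41621725]), 'effort': array([  0.51864395, -42.52855182,  -6.07141525, -25.57438552,
         0.53461891,  -0.32987217,  -0.21791667]), 'tool_pos': array([0.60556397, 0.04106169, 0.1390653 ]), 'tool_rot': array([ 1.79986242e+02, -3.38679052e-02,  1.35893183e+02]), 'force': array([-1.910558  ,  1.5049375 ,  6.81238741]), 'wrist_torque': array([0.48741955, 0.3017167 , 0.1144648 ]), 'grip_width': 0.006491114336757266}
```

View pics/s3.png

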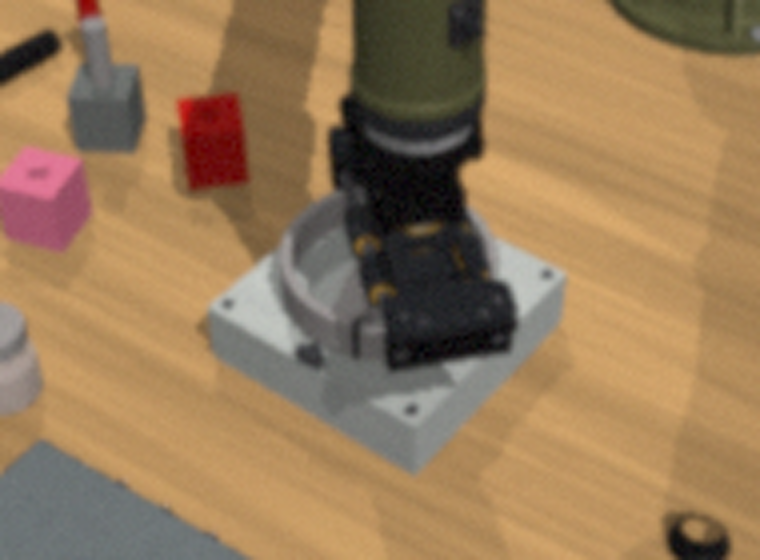

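Request:
{"fn": "drive_tool", "kwargs": {"commands": [[-0.223,-0.0035,0,0,0,1.8,0],[-0.223,-0.0035,0,0,0,1.8,0],[-0.223,-0.0035,0,0,0,1.8,0],[-0.223,-0.0035,0,0,0,1.8,0],[-0.223,-0.0035,0,0,0,1.8,0],[-0.223,-0.0035,0,0,0,1.8,0],[-0.223,-0.0035,0,0,0,1.8,0],[-0.223,-0.0035,0,0,0,1.8,0],[-0.223,-0.0035,0,0,0,1.8,0],[-0.223,-0.0035,0,0,0,1.8,0],[-0.223,-0.0035,0,0,0,1.8,0],[0,0,0,0,0,0,0]]}}

```text
time_s: 5.07
tool_pos: [0.6201, 0.0217, 0.1391]
tool_rot: [180.0, -0.0, 116.2]
force: [-0.5, 2.0, 5.5]
grip_width: 0.0067
```

```bash
cat > shot.py <<'E'
from h import *
import sys
t=sys.argv[1]
c=env.read_camera("scene");np.savez(f"s{t}.npz",**c);cv2.imwrite(f"pics/s{t}.png",cv2.resize(c["img"][150:240,200:310],None,fx=7,fy=6.6,interpolation=cv2.INTER_CUBIC))
c=env.read_camera("top");np.savez(f"t{t}.npz",**c);cv2.imwrite(f"pics/t{t}.png",cv2.resize(c["img"][170:250,200:300],None,fx=7,fy=7,interpolation=cv2.INTER_CUBIC))
o=env.get_obs();print(o["tool_pos"],o["tool_rot"],o["force"],o["grip_width"],o["time_s"])
E
python3 shot.py 4
```

```text
[0.62008265 0.02171104 0.13905901] [ 1.79950177e+02 -2.94065259e-02  1.16279978e+02] [-0.98056534  1.45235453  5.05556832] 0.006677715503785057 5.1667
```

View pics/s4.png

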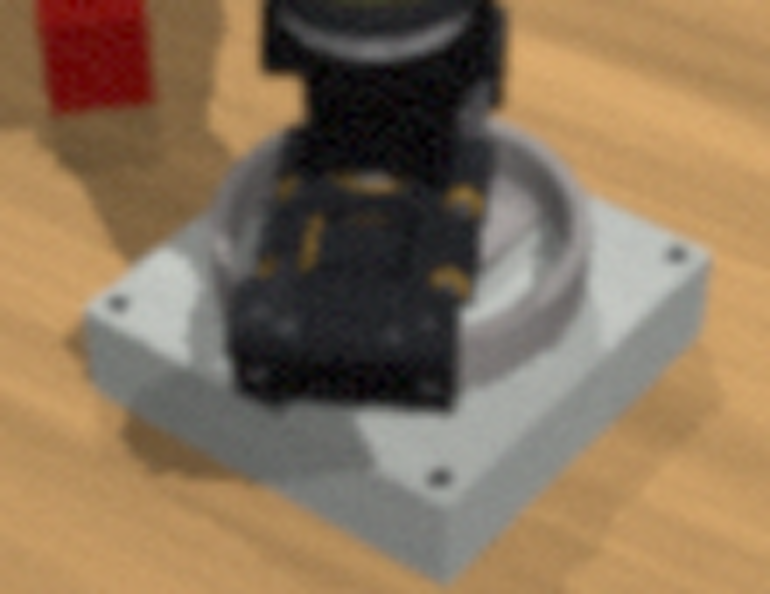

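View pics/t4.png

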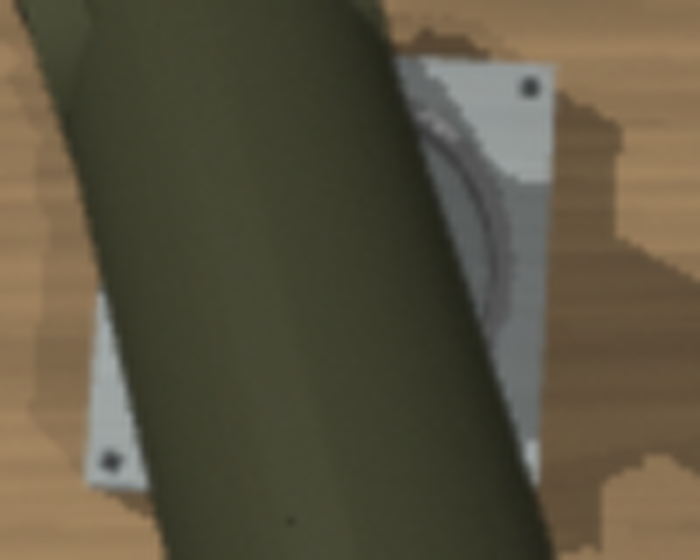

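Request:
{"fn": "drive_tool", "kwargs": {"commands": [[0,0,0,0,0,0,0.15],[0,0,0,0,0,0,0.3],[0,0,0,0,0,0,0.3],[0,0,-1,0,0,0,0.4],[0,0,-2,0,0,0,0.5],[-1,-2,-3,0,0,0,0.6],[-1,-3,-3,0,0,0,0.7],[-1,-3.5,-2,0,0,0,0.8],[0,-3.5,-1,0,0,0,0.9],[0,-3,0,0,0,0,1],[0,0,0,0,0,0,1]]}}

```text
time_s: 6.08
tool_pos: [0.4956, -0.0755, 0.2582]
tool_rot: [-179.8, 0.2, 115.9]
force: [0.2, -0.0, -0.8]
grip_width: 0.0716
```

```bash
python3 shot.py 5; python3 - <<'E'
from h import *
c=env.read_camera("wrist");cv2.imwrite("pics/w5.png",cv2.resize(c["img"],(768,576),interpolation=cv2.INTER_CUBIC));np.savez("w5.npz",**c)
E
```

```text
[ 0.49904542 -0.07250549  0.258009  ] [1.79973977e+02 1.15198705e-01 1.16066463e+02] [0.94180943 0.0293378  0.33946427] 0.07939285868465691 6.1833
```

View pics/s5.png

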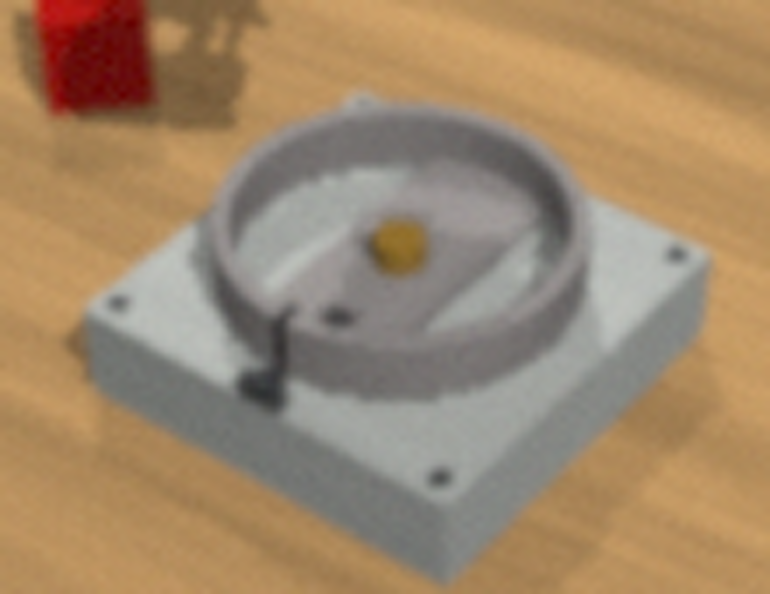

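View pics/t5.png

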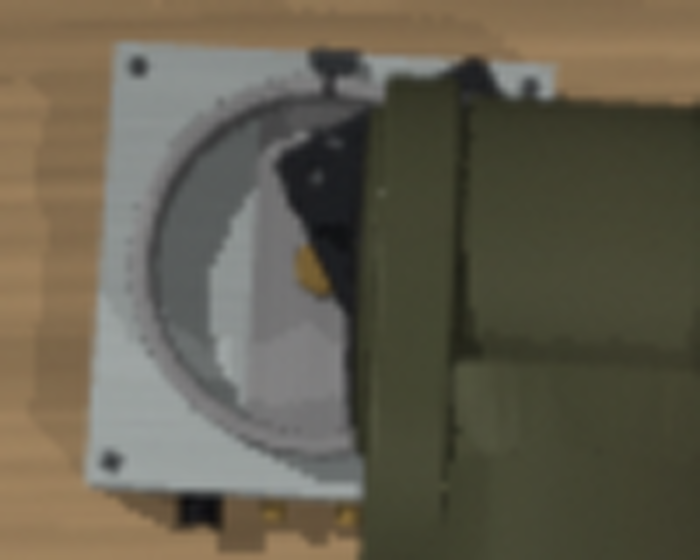

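View pics/w5.png

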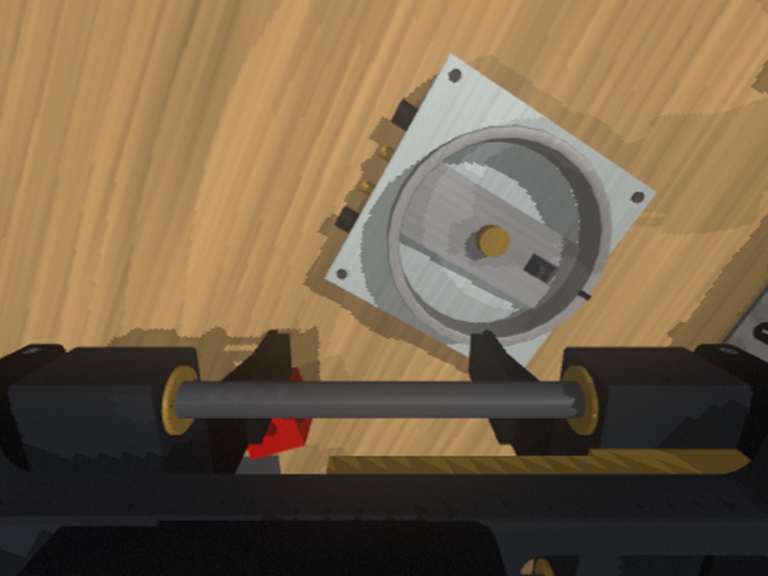

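```bash
python3 - <<'E'
from h import *
c=dict(np.load("w5.npz"));f=lambda u,v,z:ray(c,(u+.5)/1.5-.5,(v+.5)/1.5-.5,z)
S=[f(455,75,.05),f(342,274,.05),f(638,197,.05)]
ang=lambda d:np.degrees(np.arctan2(d[1],d[0]))
a=(S[1]+S[2])/2;m=f(580,292,.087);h=f(494,240,.076);print("w",a,h,m,ang(S[2]-S[0]),90+ang(S[1]-S[0]),"mark",ang(m-a),np.hypot(*(m-a)[:2]), ang(m-h), "slot",ang(f(541,266,.062)-a),np.hypot(*(f(541,266,.062)-a)[:2]))
t=dict(np.load("t5.npz"));g=lambda u,v,z:ray(t,(u+.5)/7-.5+200,(v+.5)/7-.5+170,z)
ax=np.array([.5555,-.0117,0]);m=g(329,90,.087);print("t",m,ang(m-ax),np.hypot(*(m-ax)[:2]),"ptr",ang(g(334,66,.0605)-ax))
s=dict(np.load("s5.npz"))
k=lambda u,v,z:ray(s,(u+.5)/7-.5+200,(v+.5)/6.6-.5+150,z)
S=[k(119,303,.05),k(676,254,.05),k(440,477,.05)];a=(S[0]+S[1])/2
print("s",a,ang(S[0]-S[2])+90,90+ang(S[1]-S[2]), "mark",ang(k(285,315,.087)-a),k(285,315,.087),"hub",k(400,237,.076))
im=s["img"];
E
```

```text
w [ 0.5574887  -0.00939565  0.05      ] [ 0.55559684 -0.00834662  0.076     ] [ 0.62391492 -0.01314706  0.087     ] -4.069005369819347 -3.917243619464301 mark -3.2323368319170487 0.06653206578852099 -4.01933467956582 slot -0.9321569490349837 0.044124791340989414
t [ 0.62378083 -0.01545671  0.087     ] -3.149156026872185 0.06838409291716548 ptr -3.827103961037417
s [ 0.5574801 -0.0118304  0.05     ] -4.130493029924622 265.9455438543881 mark -2.60355471817469 [ 0.63002201 -0.01512902  0.087     ] hub [ 0.55904646 -0.01047659  0.076     ]
```

```bash
python3 - <<'E'
from h import *
c=np.load("w5.npz");cv2.imwrite("pics/z.png",cv2.resize(c["img"][130:220,300:420],None,fx=6,fy=6,interpolation=cv2.INTER_CUBIC))
E
```

```text
(no output)
```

View pics/z.png

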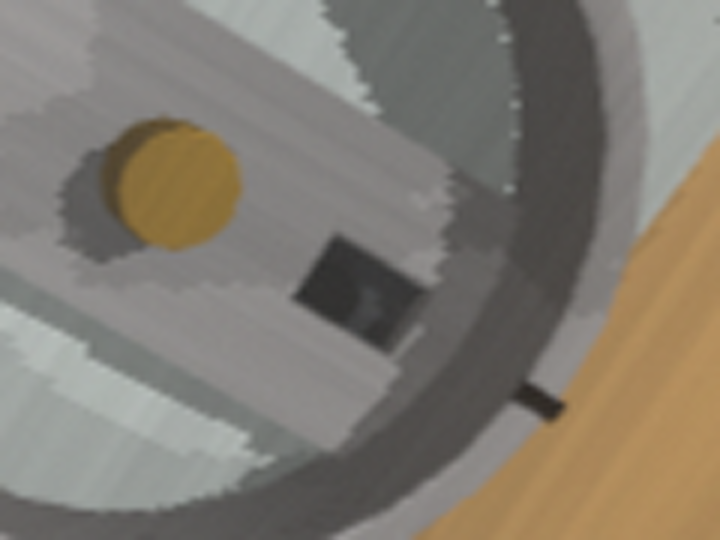

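```bash
python3 - <<'E'
from h import *
c=dict(np.load("w5.npz"));f=lambda u,v,z:ray(c,(u+.5)/6-.5+300,(v+.5)/6-.5+130,z)
ang=lambda d:np.degrees(np.arctan2(d[1],d[0]))
a=np.array([.5575,-.0094,0]);Q=[f(*q,.062) for q in [(338,235),(428,295),(388,352),(295,297)]];m=np.mean(Q,0)
print("slot",m,ang(m-a),np.hypot(*(m-a)[:2]),ang(Q[1]-Q[0]),ang(Q[2]-Q[3]))
h=f(180,185,.076);print("hub",h)
for q in [(522,387),(560,410),(541,398)]:
  p=f(*q,.087);print(ang(p-a),np.hypot(*(p-a)[:2]),ang(p-h))
g=c["img"][160:195,340:378].astype(float).mean(2);g=np.clip((g-20)*255/90,0,255).astype(np.uint8)
cv2.imwrite("pics/z2.png",cv2.resize(g,None,fx=16,fy=16,interpolation=cv2.INTER_CUBIC));
E
```

```text
slot [ 0.6020776  -0.01191486  0.062     ] -3.2289396453193757 0.044648481599705435 -6.1518237495055175 -3.7055938998763818
hub [ 0.55629977 -0.00868288  0.076     ]
-2.879650521862121 0.06631955372719461 -3.4359469945277654
-3.00920892139515 0.0746374948992409 -3.5024021835432286
-2.8888408827822905 0.07041384057509825 -3.4131910341209966
```

View pics/z2.png

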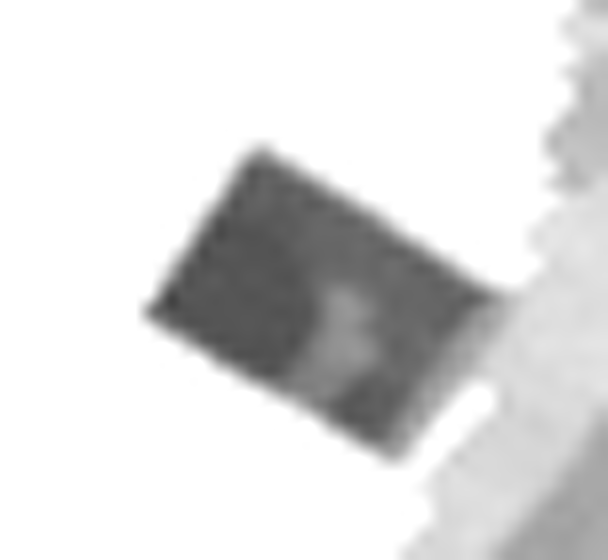

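```bash
cat > rect.py <<'E'
from h import *
import sys
def rect(c,a,yaw,z,out,lo,hi):
    R=np.array([[np.cos(yaw),-np.sin(yaw)],[np.sin(yaw),np.cos(yaw)]])
    N=600;h=.015
    xs=np.linspace(-h,h,N)
    X,Y=np.meshgrid(xs,xs)  # col -> unit x ; row down -> -y
    U=np.stack([.046+X,-Y],-1)@R.T+np.array(a[:2])
    P=c["pose"];q=(np.dstack([U,np.full_like(X,z)])-P[:3,3])@P[:3,:3];q=q@c["mtx"].T
    uv=(q[...,:2]/q[...,2:]).astype(np.float32)
    g=cv2.remap(c["img"],uv[...,0],uv[...,1],cv2.INTER_CUBIC).astype(float).mean(2)
    g=np.clip((g-lo)*255/(hi-lo),0,255).astype(np.uint8)
    for r in (0,):
        cv2.drawMarker(g,(300,300),255,cv2.MARKER_CROSS,20)
    cv2.imwrite(out,g)
if __name__=="__main__":
    rect(dict(np.load("w5.npz")),[.5575,-.0094],np.radians(-3.95),.053,"pics/r5.png",35,70)
E
python3 rect.py
```

```text
(no output)
```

View pics/r5.png

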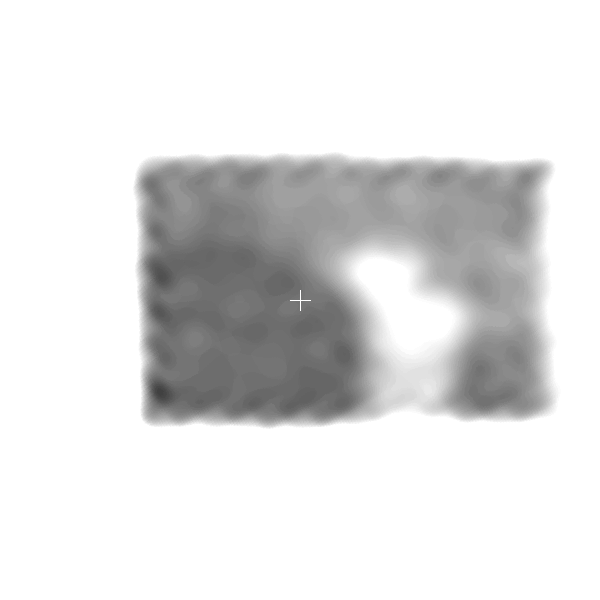

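```bash
python3 - <<'E'
from h import *
c=env.read_camera("top");f=lambda u,v,ox,oy,s,z:ray(c,(u+.5)/s-.5+ox,(v+.5)/s-.5+oy,z).round(4)
print("red",f(518,446,310,180,6,.101))
plan([.4844,-.3400,.215],50,13,.6)
E
```

```text
red [ 0.423  -0.4092  0.101 ]
[[-1.8, -1.02, 0.33, 0, 0, 5.1, 0.6],
[-1.89, -0.86, 0.33, 0, 0, 5.1, 0.6],
[-1.95, -0.69, 0.33, 0.01, 0, 5.09, 0.6],
[-2.01, -0.51, 0.33, 0, 0, 5.1, 0.6],
[-2.05, -0.33, 0.33, 0, 0, 5.09, 0.6],
[-2.07, -0.15, 0.32, 0.01, 0, 5.1, 0.6],
[-2.07, 0.03, 0.33, 0, 0, 5.09, 0.6],
[-2.06, 0.22, 0.32, 0.01, 0, 5.1, 0.6],
[-2.03, 0.4, 0.33, 0, 0, 5.09, 0.6],
[-1.99, 0.58, 0.32, 0, -0.01, 5.1, 0.6],
[-1.93, 0.75, 0.33, 0.01, 0, 5.09, 0.6],
[-1.86, 0.93, 0.32, 0, -0.01, 5.1, 0.6],
[-1.77, 1.08, 0.33, 0.01, 0, 5.09, 0.6]]
end [ 0.4844 -0.34    0.215 ] [180.  -0.  50.]
```

Request:
{"fn": "drive_tool", "kwargs": {"commands": [[-1.8,-1.02,0.33,0,0,5.1,0.6],[-1.89,-0.86,0.33,0,0,5.1,0.6],[-1.95,-0.69,0.33,0,0,5.1,0.6],[-2.01,-0.51,0.33,0,0,5.1,0.6],[-2.05,-0.33,0.33,0,0,5.1,0.6],[-2.07,-0.15,0.32,0,0,5.1,0.6],[-2.07,0.03,0.33,0,0,5.1,0.6],[-2.06,0.22,0.32,0,0,5.1,0.6],[-2.03,0.4,0.33,0,0,5.1,0.6],[-1.99,0.58,0.32,0,0,5.1,0.6],[-1.93,0.75,0.33,0,0,5.1,0.6],[-1.86,0.93,0.32,0,0,5.1,0.6],[-1.77,1.08,0.33,0,0,5.1,0.6],[0,0,0,0,0,0,0.6],[0,0,0,0,0,0,0.6]]}}

```text
time_s: 7.53
tool_pos: [0.484, -0.3408, 0.2134]
tool_rot: [-179.9, -0.0, 49.9]
force: [0.5, 0.6, 0.4]
grip_width: 0.0524
```

```bash
python3 - <<'E'
from h import *
c=env.read_camera("wrist");cv2.imwrite("pics/w6.png",cv2.resize(c["img"],(768,576),interpolation=cv2.INTER_CUBIC));np.savez("w6.npz",**c)
c=env.read_camera("scene");np.savez("s6.npz",**c);cv2.imwrite("pics/s6.png",cv2.resize(c["img"][80:200,140:260],None,fx=5,fy=5,interpolation=cv2.INTER_CUBIC))
o=env.get_obs();print(o["tool_pos"],o["tool_rot"],o["qpos"],o["time_s"])
E
```

```text
[ 0.48468943 -0.33887945  0.21413263] [-1.79935121e+02 -6.95293808e-02  5.00989710e+01] [ 46.235684    15.01784731 -16.12496336  97.03268542   4.3474359
  68.62414203 -10.85777285] 7.6333
```

View pics/w6.png

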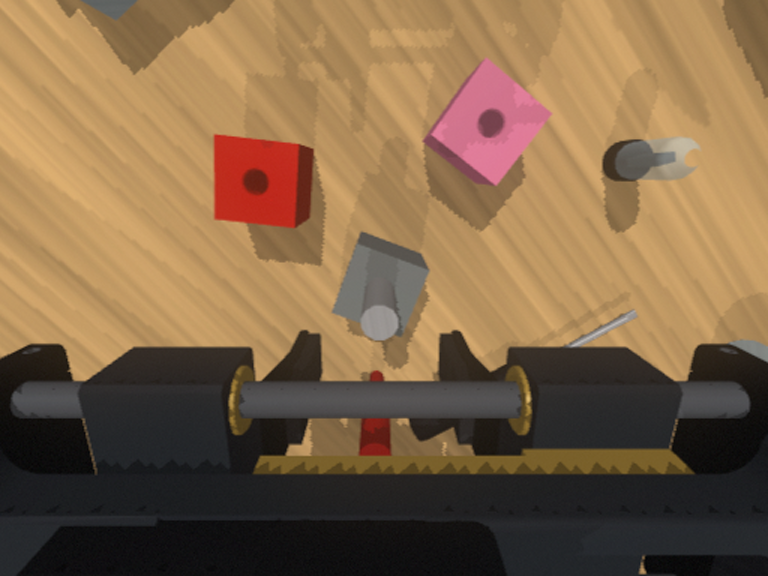

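View pics/s6.png

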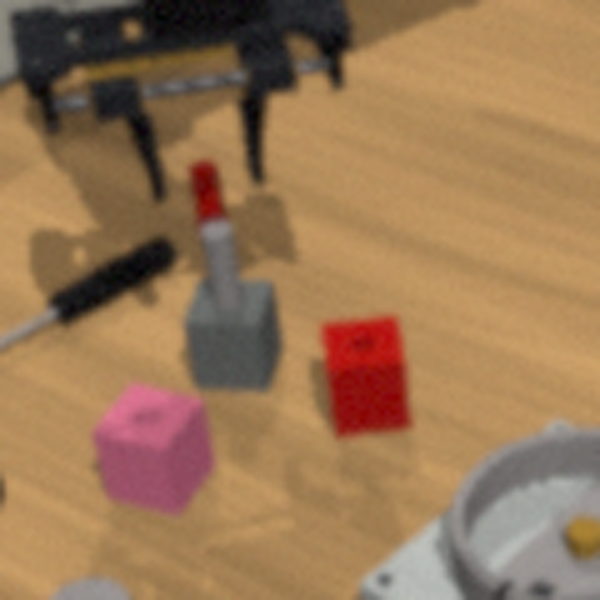

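```bash
python3 - <<'E'
from h import *
c=dict(np.load("w6.npz"));f=lambda u,v,z:ray(c,(u+.5)/1.5-.5,(v+.5)/1.5-.5,z)
print("pin",f(380,322,.111), "tcp proj at z .111", (proj(c,[.4847,-.3389,.111])+.5)*1.5-.5)
plan([.4848,-.3405,.153],50,5,.6)
E
```

```text
pin [ 0.4845314  -0.33823229  0.111     ] tcp proj at z .111 [381.06817159 322.72069305]
[[-0.02, 0.02, 1.22, -0.01, -0.01, 0.02, 0.6],
[-0.03, 0.02, 1.22, -0.01, -0.01, 0.02, 0.6],
[-0.02, 0.03, 1.22, -0.01, -0.02, 0.02, 0.6],
[-0.03, 0.02, 1.23, -0.02, -0.01, 0.02, 0.6],
[-0.02, 0.03, 1.22, -0.01, -0.02, 0.02, 0.6]]
end [ 0.4848 -0.3405  0.153 ] [-180.    0.   50.]
```

Request:
{"fn": "drive_tool", "kwargs": {"commands": [[0,0,1.0,0,0,0,0.6],[0,0,1.0,0,0,0,0.6],[0,0,1.0,0,0,0,0.6],[0,0,1.0,0,0,0,0.6],[0,0,1.0,0,0,0,0.6],[0,0,1.0,0,0,0,0.6],[0,0,0,0,0,0,0.45],[0,0,0,0,0,0,0.35],[0,0,0,0,0,0,0.3]], "force": 12}}

```text
time_s: 8.38
tool_pos: [0.4836, -0.3408, 0.1549]
tool_rot: [180.0, -0.0, 49.9]
force: [0.2, 0.1, -0.3]
grip_width: 0.0395
```

Request:
{"fn": "drive_tool", "kwargs": {"commands": [[0,0,0,0,0,0,0.2],[0,0,0,0,0,0,0.1],[0,0,0,0,0,0,0],[0,0,0,0,0,0,0]], "force": 12}}

```text
time_s: 8.72
tool_pos: [0.4836, -0.3407, 0.1552]
tool_rot: [179.9, 0.0, 49.9]
force: [0.6, -0.6, 1.8]
grip_width: 0.0198
```

```bash
python3 - <<'E'
from h import *
o=env.get_obs();print(o["tool_pos"],o["tool_rot"],o["force"],o["wrist_torque"],o["grip_width"],o["time_s"])
E
```

```text
[ 0.48364833 -0.34073258  0.15521316] [1.79943938e+02 2.63731610e-03 4.99005191e+01] [ 0.64730528 -0.62303286  1.80241163] [-0.01995033  0.03343805  0.01509833] 0.01977395092623815 8.7167
```

Request:
{"fn": "drive_tool", "kwargs": {"commands": [[0,0,0,0,0,0,0],[0,0,-0.5,0,0,0,0],[0,0,-1.0,0,0,0,0],[0,0,-1.2,0,0,0,0],[0,0,-1.2,0,0,0,0],[0,0,-1.2,0,0,0,0],[0,0,-1.2,0,0,0,0],[0,0,-1.2,0,0,0,0],[0,0,-1.2,0,0,0,0],[0,0,-1.2,0,0,0,0],[0,0,-0.5,0,0,0,0],[0,0,0,0,0,0,0],[0,0,0,0,0,0,0]], "force": 30}}

```text
time_s: 9.8
tool_pos: [0.4834, -0.3406, 0.2587]
tool_rot: [180.0, 0.0, 49.9]
force: [-0.7, -0.7, -0.5]
grip_width: 0.0192
```

```bash
python3 - <<'E'
from h import *
c=env.read_camera("wrist");cv2.imwrite("pics/w7.png",cv2.resize(c["img"],(768,576),interpolation=cv2.INTER_CUBIC));np.savez("w7.npz",**c)
c=env.read_camera("scene");np.savez("s7.npz",**c);cv2.imwrite("pics/s7.png",cv2.resize(c["img"][60:180,140:260],None,fx=5,fy=5,interpolation=cv2.INTER_CUBIC))
t=env.read_camera("top");cv2.imwrite("pics/t7.png",cv2.resize(t["img"][170:250,200:300],None,fx=7,fy=7,interpolation=cv2.INTER_CUBIC));np.savez("t7.npz",**t)
o=env.get_obs();print(o["tool_pos"],o["tool_rot"],o["force"],o["grip_width"],o["time_s"])
E
```

```text
[ 0.48299503 -0.340356    0.25762053] [-1.79900926e+02  1.31397423e-02  4.98992697e+01] [ 0.43954091 -0.49256191 -0.80037797] 0.01939891657474577 9.95
```

View pics/w7.png

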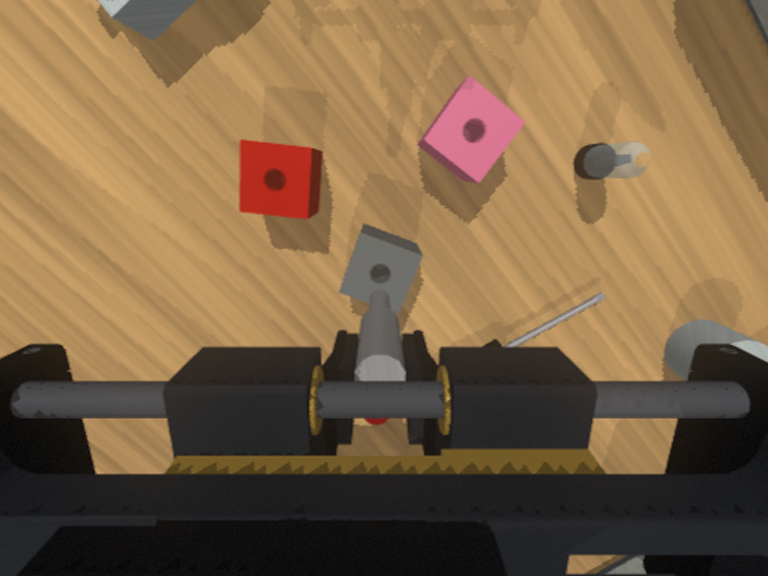

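View pics/s7.png

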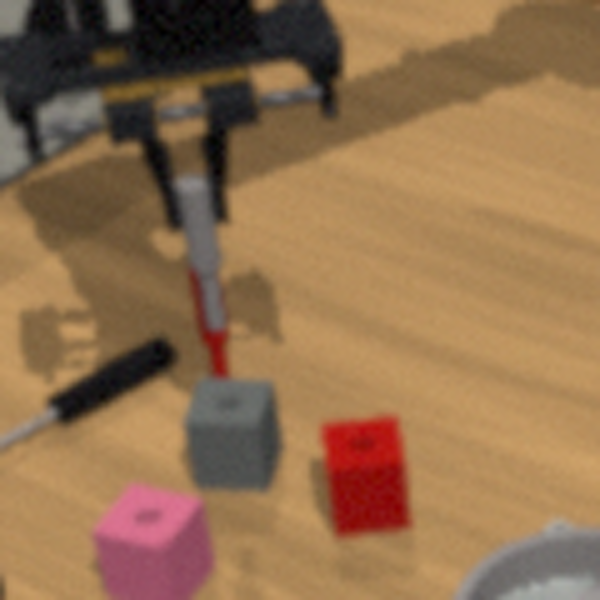

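View pics/t7.png

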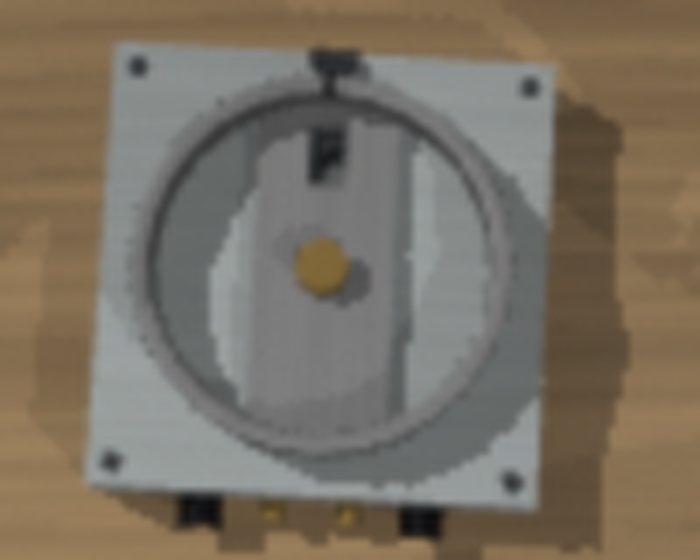

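```bash
python3 - <<'E'
from h import *
t=dict(np.load("t7.npz"));g=lambda u,v,z:ray(t,(u+.5)/7-.5+200,(v+.5)/7-.5+170,z)
ang=lambda d:np.degrees(np.arctan2(d[1],d[0]))
S=[g(138,66,.05),g(530,87,.05),g(512,482,.05),g(111,461,.05)];a=np.mean(S,0);print("axis",a,"yaw",ang(S[0]-S[3]),ang(S[1]-S[2]),ang(S[0]-S[1])-90,ang(S[3]-S[2])-90)
h=g(322,266,.076);s=g(326.5,155,.062);m=g(329,88,.087);print(h,s,m,ang(m-a),ang(s-a),np.hypot(*(s-a)[:2]))
# pin direction from wrist: project pin bottom for upright
c=dict(np.load("w7.npz"))
tp=np.array([.4832,-.3405,.2576])
for z in (-.1452,-.1452+.045,-.1452+.101): print(((proj(c,tp+[0,0,z])+.5)*1.5-.5).round(1))
E
python3 - <<'E'
import sys;sys.path.insert(0,'.')
from h import *
c=np.load("w7.npz");cv2.imwrite("pics/z7.png",cv2.resize(c["img"][170:270,200:310],None,fx=6,fy=6,interpolation=cv2.INTER_CUBIC))
E
```

```text
axis [ 0.5559385  -0.01154536  0.05      ] yaw -3.9728293980157128 -3.930012157569794 -3.9614110361230956 -3.9062089513050324
[ 0.55544985 -0.01165928  0.076     ] [ 0.60173768 -0.01377517  0.062     ] [ 0.6245794  -0.01546685  0.087     ] -3.269777355032517 -2.7873314295724647 0.04585343369649591
[381.3 300.2]
[381.7 326.9]
[382.5 381.1]
```

View pics/z7.png

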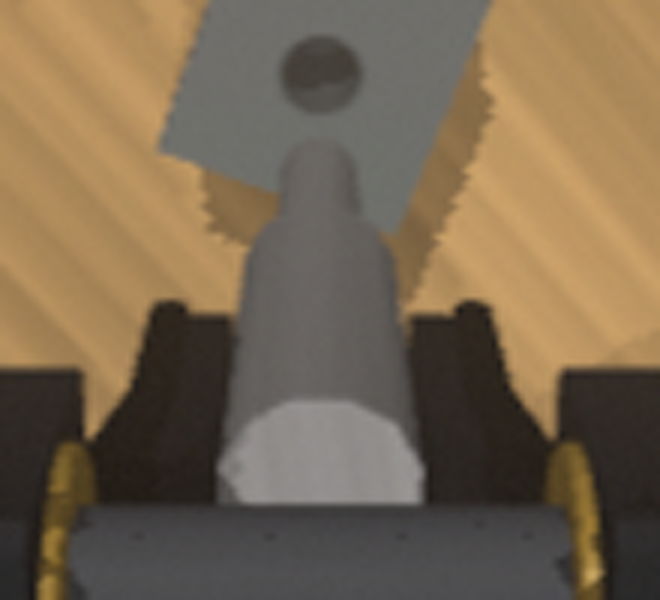

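```bash
python3 - <<'E'
from h import *
plan([.5991,-.0139,.255],176,20,0)
E
```

```text
[[1.62, -0.61, 0.01, 0, -0.01, -6.31, 0],
[1.68, -0.43, 0.01, 0, -0.01, -6.3, 0],
[1.72, -0.24, 0.01, 0, -0.01, -6.31, 0],
[1.73, -0.05, 0.01, 0, -0.01, -6.3, 0],
[1.73, 0.14, 0.01, -0.01, -0.01, -6.31, 0],
[1.7, 0.33, 0.01, -0.01, 0, -6.3, 0],
[1.65, 0.52, 0.01, 0, 0, -6.31, 0],
[1.59, 0.69, 0.01, 0, -0.01, -6.3, 0],
[1.5, 0.86, 0.01, -0.01, -0.01, -6.31, 0],
[1.4, 1.02, 0.01, -0.01, 0, -6.3, 0],
[1.28, 1.17, 0.01, 0, 0, -6.31, 0],
[1.14, 1.31, 0.02, 0, -0.01, -6.3, 0],
[0.99, 1.42, 0.01, -0.01, -0.01, -6.31, 0],
[0.83, 1.52, 0.02, -0.01, 0, -6.3, 0],
[0.65, 1.6, 0.02, 0, 0, -6.31, 0],
[0.47, 1.67, 0.01, 0, -0.01, -6.3, 0],
[0.29, 1.71, 0.02, -0.01, -0.01, -6.31, 0],
[0.1, 1.73, 0.01, 0, 0, -6.3, 0],
[-0.09, 1.73, 0.02, -0.01, -0.01, -6.31, 0],
[-0.29, 1.71, 0.01, 0, 0, -6.3, 0]]
end [ 0.5991 -0.0139  0.255 ] [-180.   -0.  176.]
```

Request:
{"fn": "drive_tool", "kwargs": {"commands": [[1.62,-0.61,0.01,0,0,-6.3,0],[1.68,-0.43,0.01,0,0,-6.3,0],[1.72,-0.24,0.01,0,0,-6.3,0],[1.73,-0.05,0.01,0,0,-6.3,0],[1.73,0.14,0.01,0,0,-6.3,0],[1.7,0.33,0.01,0,0,-6.3,0],[1.65,0.52,0.01,0,0,-6.3,0],[1.59,0.69,0.01,0,0,-6.3,0],[1.5,0.86,0.01,0,0,-6.3,0],[1.4,1.02,0.01,0,0,-6.3,0],[1.28,1.17,0.01,0,0,-6.3,0],[1.14,1.31,0.02,0,0,-6.3,0],[0.99,1.42,0.01,0,0,-6.3,0],[0.83,1.52,0.02,0,0,-6.3,0],[0.65,1.6,0.02,0,0,-6.3,0],[0.47,1.67,0.01,0,0,-6.3,0],[0.29,1.71,0.02,0,0,-6.3,0],[0.1,1.73,0.01,0,0,-6.3,0],[-0.09,1.73,0.02,0,0,-6.3,0],[-0.29,1.71,0.01,0,0,-6.3,0]]}}

```text
time_s: 11.62
tool_pos: [0.5997, -0.0135, 0.2553]
tool_rot: [180.0, -0.1, 176.2]
force: [0.4, 0.8, -0.5]
grip_width: 0.019
```

Request:
{"fn": "drive_tool", "kwargs": {"commands": [[0,0,0,0,0,0,0],[0,0,0,0,0,0,0],[0,0,0,0,0,0,0]]}}

```text
time_s: 11.87
tool_pos: [0.5995, -0.0154, 0.2555]
tool_rot: [-179.9, -0.1, 175.7]
force: [0.3, 0.3, -1.0]
grip_width: 0.019
```

```bash
cat > look.py <<'E'
from h import *
import sys
t=sys.argv[1]
c=env.read_camera("wrist");np.savez(f"w{t}.npz",**c);cv2.imwrite(f"pics/w{t}.png",cv2.resize(c["img"][90:290,150:360],None,fx=3.8,fy=3,interpolation=cv2.INTER_CUBIC))
c=env.read_camera("scene");np.savez(f"s{t}.npz",**c);cv2.imwrite(f"pics/s{t}.png",cv2.resize(c["img"][120:240,190:310],None,fx=5,fy=5,interpolation=cv2.INTER_CUBIC))
P=[]
o=env.get_obs();print(o["tool_pos"],o["tool_rot"],o["force"],o["wrist_torque"],o["grip_width"],o["qpos"].round(1),o["time_s"])
E
python3 look.py 8
```

```text
[ 0.59955143 -0.01593244  0.25575989] [-1.79938102e+02 -3.93003749e-02  1.75699095e+02] [-0.24655022  0.52924388 -0.14176026] [ 0.10616171 -0.13603842 -0.01674354] 0.0192241217058718 [ 33.   17.9 -41.2  92.3  12.2  74.5  75.6] 11.9667
```

View pics/w8.png

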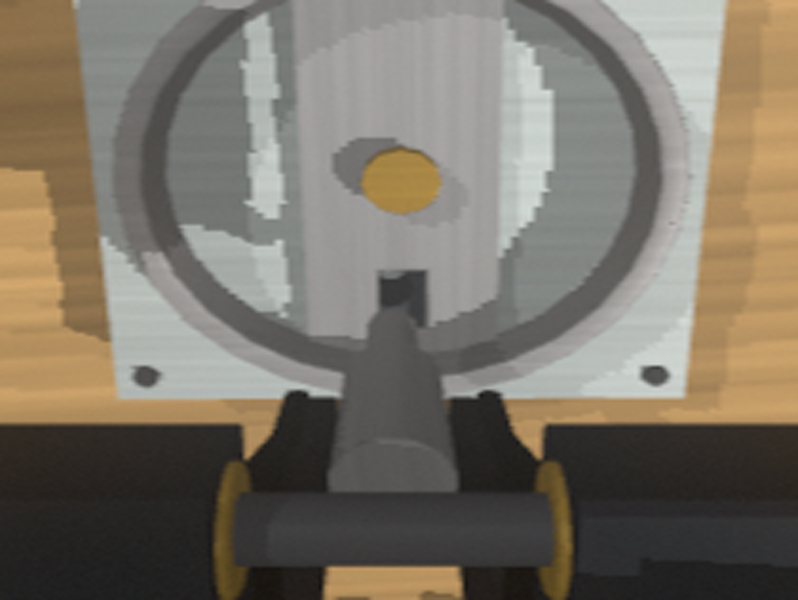

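View pics/s8.png

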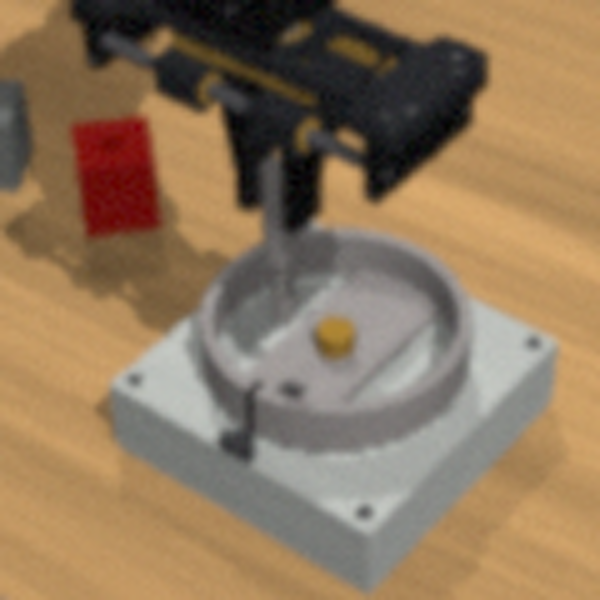

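```bash
python3 - <<'E'
from h import *
c=dict(np.load("w8.npz"));f=lambda u,v,z:ray(c,(u+.5)/3.8-.5+150,(v+.5)/3-.5+90,z)
tp=np.array([.59955,-.01593,.2558])
pj=lambda p:((proj(c,p)-[150,90]+.5)*[3.8,3]-.5).round(1)
print("tip",pj(tp+[0,0,-.1452]),"top edge",pj(tp+[0,0,-.0442]))
print("slot inner L,R",f(378,270,.062),f(428,270,.062))
h=f(401,182,.076);print("hub",h)
S=[f(146,376,.05),f(655,375,.05)];print(S, np.mean(S,0))
e=(f(378,270,.062)+f(428,270,.062))/2
R=Ro.from_euler("z",-3.95,degrees=True)
print("axis from screws",np.mean(S,0)-R.apply([.080,0,0]))
# in wrist-consistent frame
print("slot edge-hub",e-h, "slot mid target (r 43.4)", h+(e-h)*43.4/34.5, "delta from tcp",h+(e-h)*43.4/34.5-tp)
E
```

```text
tip [387.6 335. ] top edge [383.9 500.6]
slot inner L,R [ 0.59023836 -0.01828884  0.062     ] [ 0.59131776 -0.00376677  0.062     ]
hub [ 0.5566433  -0.00924994  0.076     ]
[array([ 0.63116098, -0.09515244,  0.05      ]), array([0.64262523, 0.06507079, 0.05      ])] [ 0.6368931  -0.01504083  0.05      ]
axis from screws [ 0.55708314 -0.00952995  0.05      ]
slot edge-hub [ 0.03413475 -0.00177786 -0.014     ] slot mid target (r 43.4) [ 0.59958384 -0.01148644  0.05838841] delta from tcp [ 3.38352801e-05  4.44355880e-03 -1.97411594e-01]
```

Request:
{"fn": "drive_tool", "kwargs": {"commands": [[0,0.05,0.8,0,0,0,0],[0,0.05,0.8,0,0,0,0],[0,0.05,0.8,0,0,0,0],[0,0,0.8,0,0,0,0],[0,0,0.5,0,0,0,0],[0,0,0,0,0,0,0],[0,0,0,0,0,0,0]]}}

```text
time_s: 12.55
tool_pos: [0.5997, -0.0127, 0.2186]
tool_rot: [180.0, -0.1, 175.9]
force: [0.1, 0.5, -1.5]
grip_width: 0.0192
```

```bash
cat > look.py <<'E'
from h import *
import sys
t=sys.argv[1]
c=env.read_camera("wrist");np.savez(f"w{t}.npz",**c);cv2.imwrite(f"pics/w{t}.png",cv2.resize(c["img"][120:260,180:320],None,fx=4.2,fy=4.2,interpolation=cv2.INTER_CUBIC))
c=env.read_camera("scene");np.savez(f"s{t}.npz",**c);cv2.imwrite(f"pics/s{t}.png",cv2.resize(c["img"][120:240,190:310],None,fx=5,fy=5,interpolation=cv2.INTER_CUBIC))
o=env.get_obs();print(o["tool_pos"],o["tool_rot"],o["force"],o["wrist_torque"],o["grip_width"],o["time_s"])
E
python3 look.py 9
```

```text
[ 0.60019355 -0.0126109   0.21944202] [-1.79998696e+02  3.54966045e-02  1.75903956e+02] [ 0.07538466  0.03520078 -0.3594864 ] [ 0.10917192 -0.11979184 -0.00652596] 0.01912769803512415 12.65
```

View pics/w9.png

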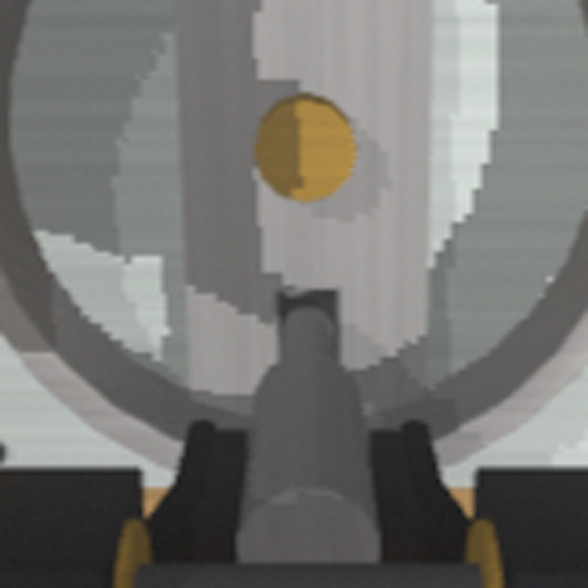

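View pics/s9.png

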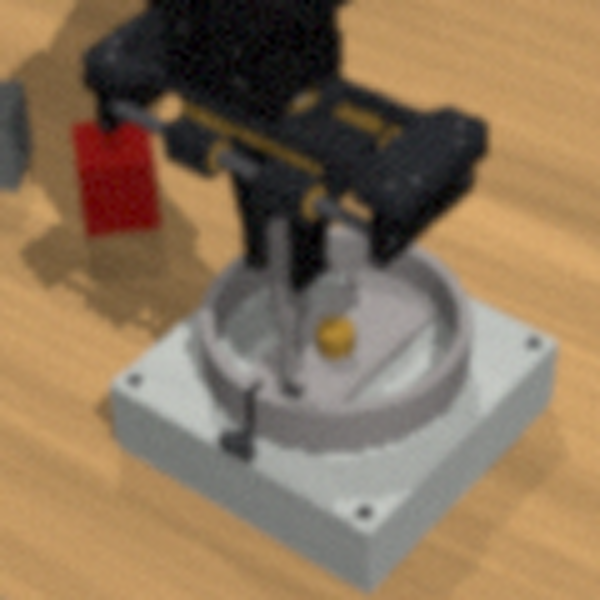

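```bash
python3 - <<'E'
from h import *
c=dict(np.load("w9.npz"));f=lambda u,v,z:ray(c,(u+.5)/4.2-.5+180,(v+.5)/4.2-.5+120,z)
tp=np.array([.5999,-.0126,.2190])
pj=lambda p:((proj(c,p)-[180,120]+.5)*4.2-.5).round(1)
print("tip",pj(tp+[0,0,-.1452]),pj(tp+[-.005,0,-.1452]),pj(tp+[0,0,-.0442]))
e=f(308,292,.062);print("edge",e,"tip edge",f(308,308,.0738),"hub",f(305,148,.076))
E
```

```text
tip [304.4 343.3] [302.8 322. ] [302.3 575.5]
edge [ 0.59136889 -0.01117518  0.062     ] tip edge [ 0.59172634 -0.01120409  0.0738    ] hub [ 0.55590489 -0.0092797   0.076     ]
```

```bash
python3 - <<'E'
from h import *
s=dict(np.load("s9.npz"));p=dict(np.load("s5.npz"))
a=[cv2.resize(x["img"][165:215,225:265],None,fx=10,fy=10,interpolation=cv2.INTER_CUBIC) for x in (p,s)]
cv2.imwrite("pics/z9.png",np.hstack(a))
pj=lambda q:((proj(s,q)-[225,165]+.5)*10-.5).round(0)
ax=np.array([.5562,-.0108,0]);r=lambda d,z,t=-3.1:ax+[d*np.cos(np.radians(t)),d*np.sin(np.radians(t)),z]
for d in (.0345,.046,.0575): print("slot",d,pj(r(d,.062)))
for d in (.040,.0434,.046): print("tip",d,pj(r(d,.0738)))
print("tip by tool",pj([.5999,-.0126,.0738]), "hub",pj(ax+[0,0,.076]))
E
```

```text
slot 0.0345 [251. 310.]
slot 0.046 [226. 334.]
slot 0.0575 [200. 359.]
tip 0.04 [238. 291.]
tip 0.0434 [231. 298.]
tip 0.046 [225. 303.]
tip by tool [231. 299.] hub [326. 203.]
```

View pics/z9.png

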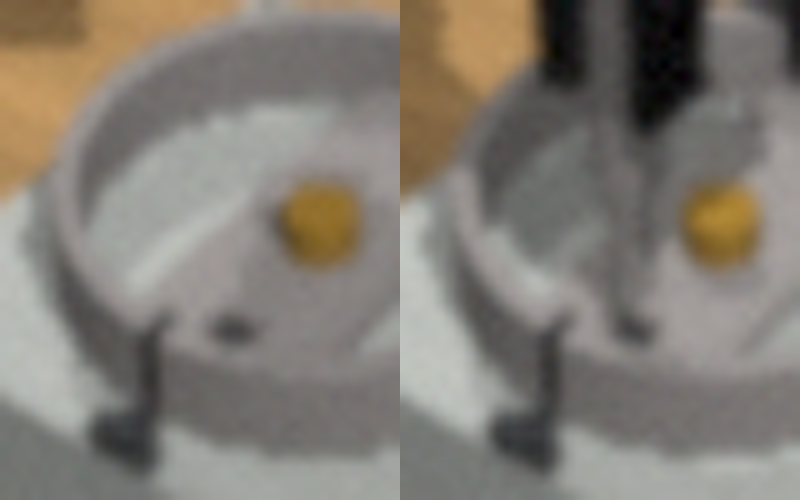

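Request:
{"fn": "drive_tool", "kwargs": {"commands": [[-0.08,0,0.4,0,0,0,0],[-0.07,0,0.4,0,0,0,0],[0,0,0,0,0,0,0],[0,0,0,0,0,0,0]]}}

```text
time_s: 12.98
tool_pos: [0.6013, -0.0128, 0.2107]
tool_rot: [-180.0, -0.0, 175.9]
force: [0.5, 0.8, -1.0]
grip_width: 0.0192
```

```bash
python3 look.py 10
```

```text
[ 0.6014693  -0.01278022  0.2111416 ] [-1.79996354e+02  1.98352953e-03  1.75900924e+02] [-0.15534241 -0.12570775 -1.1870255 ] [ 0.13539474 -0.08657235  0.03348183] 0.018987261423745537 13.0833
```

View pics/w10.png

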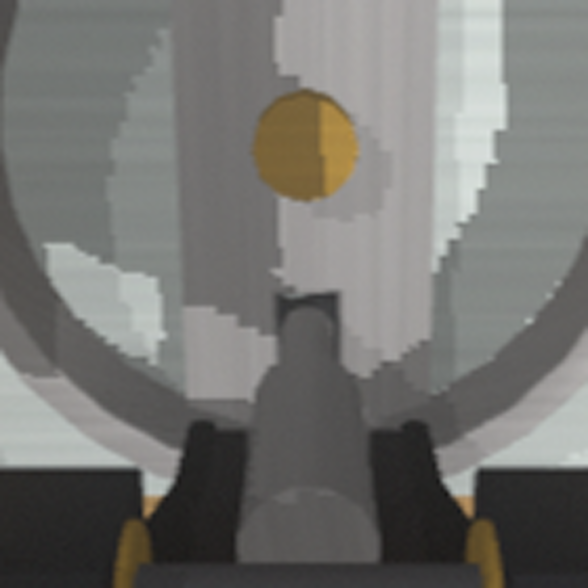

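Request:
{"fn": "drive_tool", "kwargs": {"commands": [[-0.08,0,0.1,0,0,0,0],[-0.07,0,0.1,0,0,0,0],[0,0,0.15,0,0,0,0],[0,0,0.15,0,0,0,0],[0,0,0,0,0,0,0]]}}

```text
time_s: 13.5
tool_pos: [0.6027, -0.0129, 0.2057]
tool_rot: [-180.0, -0.0, 175.9]
force: [-0.9, -0.3, 0.1]
grip_width: 0.0193
```

Request:
{"fn": "drive_tool", "kwargs": {"commands": [[0,0,0.1,0,0,0,0],[0,0,0.1,0,0,0,0],[0,0,0,0,0,0,0]]}}

```text
time_s: 13.75
tool_pos: [0.6028, -0.0129, 0.2039]
tool_rot: [-180.0, -0.0, 175.9]
force: [-0.3, 0.3, -0.7]
grip_width: 0.0191
```

```bash
python3 look.py 11
```

```text
[ 0.60292414 -0.01289226  0.20408226] [-1.79995388e+02 -1.45928254e-03  1.75900497e+02] [-0.43606915 -0.58067719 -0.20539349] [ 0.05911676 -0.080938    0.0021943 ] 0.019270536919636278 13.85
```

View pics/w11.png

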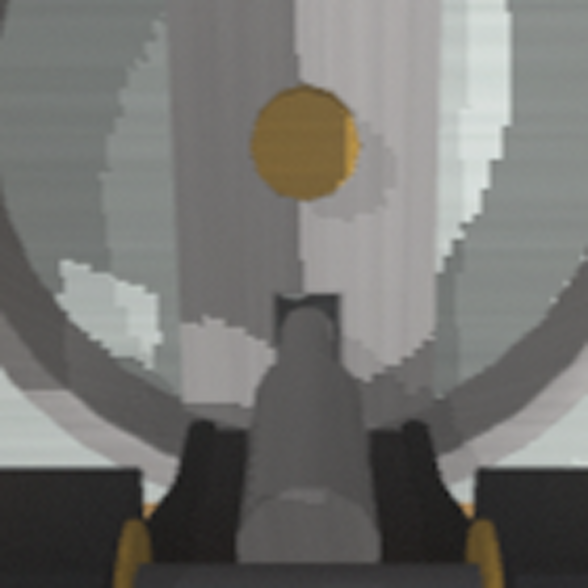

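Request:
{"fn": "drive_tool", "kwargs": {"commands": [[0,0,0.1,0,0,0,0],[0,0,0.1,0,0,0,0],[0,0,0.1,0,0,0,0],[0,0,0,0,0,0,0]]}}

```text
time_s: 14.18
tool_pos: [0.6028, -0.0129, 0.2008]
tool_rot: [-180.0, -0.0, 175.9]
force: [-0.3, -0.3, -0.2]
grip_width: 0.0192
```

Request:
{"fn": "drive_tool", "kwargs": {"commands": [[0.05,0,0,0,0,0,0],[0.05,0,0,0,0,0,0],[0,0,0,0,0,0,0],[0,0,0,0,0,0,0]]}}

```text
time_s: 14.52
tool_pos: [0.6019, -0.0128, 0.2012]
tool_rot: [-180.0, 0.0, 175.9]
force: [0.2, 0.5, -0.1]
grip_width: 0.0187
```

Request:
{"fn": "drive_tool", "kwargs": {"commands": [[0.05,0,0,0,0,0,0],[0.05,0,0,0,0,0,0],[0,0,0,0,0,0,0],[0,0,0,0,0,0,0]]}}

```text
time_s: 14.85
tool_pos: [0.6009, -0.0128, 0.2011]
tool_rot: [-180.0, 0.0, 175.9]
force: [0.2, -0.4, -0.7]
grip_width: 0.0194
```

Request:
{"fn": "drive_tool", "kwargs": {"commands": [[0.05,0,0,0,0,0,0],[0.05,0,0,0,0,0,0],[0,0,0,0,0,0,0],[0,0,0,0,0,0,0]]}}

```text
time_s: 15.18
tool_pos: [0.5999, -0.0127, 0.2011]
tool_rot: [-180.0, 0.0, 175.9]
force: [0.3, -1.2, -0.8]
grip_width: 0.0192
```

Request:
{"fn": "drive_tool", "kwargs": {"commands": [[0.05,0,0,0,0,0,0],[0,0,0,0,0,0,0],[0,0,0,0,0,0,0]]}}

```text
time_s: 15.43
tool_pos: [0.5995, -0.0127, 0.2011]
tool_rot: [-180.0, 0.0, 175.9]
force: [-0.1, -0.3, -1.7]
grip_width: 0.0194
```

Request:
{"fn": "drive_tool", "kwargs": {"commands": [[0.05,0,0,0,0,0,0],[0,0,0,0,0,0,0],[0,0,0,0,0,0,0]]}}

```text
time_s: 15.68
tool_pos: [0.5991, -0.0126, 0.2012]
tool_rot: [-180.0, 0.0, 175.9]
force: [1.2, -1.0, 0.0]
grip_width: 0.0194
```

Request:
{"fn": "drive_tool", "kwargs": {"commands": [[0.05,0,0,0,0,0,0],[0,0,0,0,0,0,0],[0,0,0,0,0,0,0]]}}

```text
time_s: 15.93
tool_pos: [0.5986, -0.0126, 0.2012]
tool_rot: [-180.0, 0.0, 175.9]
force: [0.6, -0.5, -1.3]
grip_width: 0.0193
```

Request:
{"fn": "drive_tool", "kwargs": {"commands": [[0.05,0,0,0,0,0,0],[0.05,0,0,0,0,0,0],[0,0,0,0,0,0,0],[0,0,0,0,0,0,0]]}}

```text
time_s: 16.27
tool_pos: [0.5977, -0.0126, 0.2012]
tool_rot: [-180.0, 0.0, 175.9]
force: [2.5, -0.4, -2.1]
grip_width: 0.0192
```

Request:
{"fn": "drive_tool", "kwargs": {"commands": [[0.05,0,0,0,0,0,0],[0,0,0,0,0,0,0],[0,0,0,0,0,0,0]]}}

```text
time_s: 16.52
tool_pos: [0.5972, -0.0125, 0.2013]
tool_rot: [-180.0, 0.0, 175.9]
force: [2.9, 0.8, -0.5]
grip_width: 0.019
```

Request:
{"fn": "drive_tool", "kwargs": {"commands": [[0.05,0,0,0,0,0,0],[0,0,0,0,0,0,0],[0,0,0,0,0,0,0]]}}

```text
time_s: 16.77
tool_pos: [0.5967, -0.0125, 0.2013]
tool_rot: [-180.0, 0.0, 175.9]
force: [2.8, -1.0, -0.8]
grip_width: 0.019
```

```bash
python3 look.py 12
```

```text
[ 0.59669378 -0.01244676  0.20127047] [-1.79997344e+02  3.85339121e-02  1.75899882e+02] [ 3.68618051 -0.99928272 -1.40465807] [ 0.02914008 -1.15897679 -0.00646811] 0.019232790017585173 16.8667
```

View pics/w12.png

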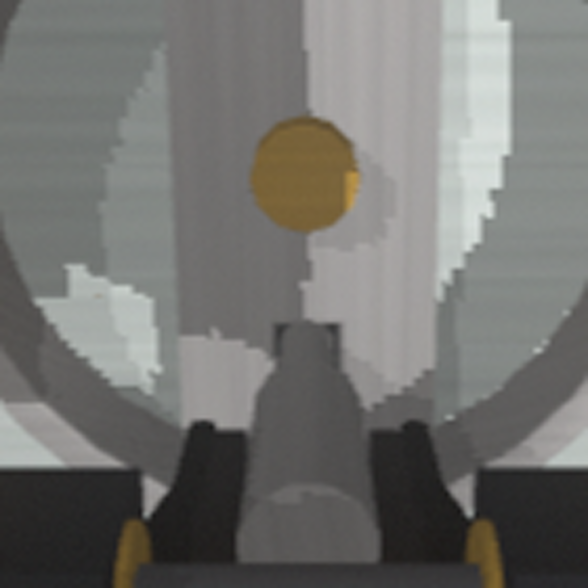

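View pics/s12.png

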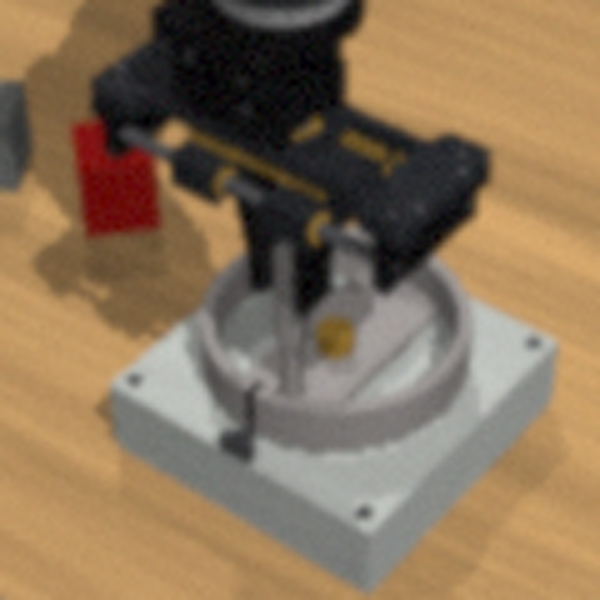

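Request:
{"fn": "drive_tool", "kwargs": {"commands": [[-0.13,0,0,0,0,0,0],[-0.13,0,0,0,0,0,0],[-0.13,0,0,0,0,0,0],[0,0,0,0,0,0,0],[0,0,0,0,0,0,0]]}}

```text
time_s: 17.28
tool_pos: [0.5997, -0.0126, 0.2007]
tool_rot: [-180.0, -0.1, 175.9]
force: [0.4, -0.6, -0.4]
grip_width: 0.0193
```

```bash
python3 look.py 13
```

```text
[ 0.59976685 -0.01265196  0.20070062] [-1.79990490e+02 -9.31121504e-02  1.75906547e+02] [-0.17145866  1.56492044 -0.80985937] [ 0.08118263 -0.22396653  0.01056093] 0.019064248194349778 17.3833
```

View pics/w13.png

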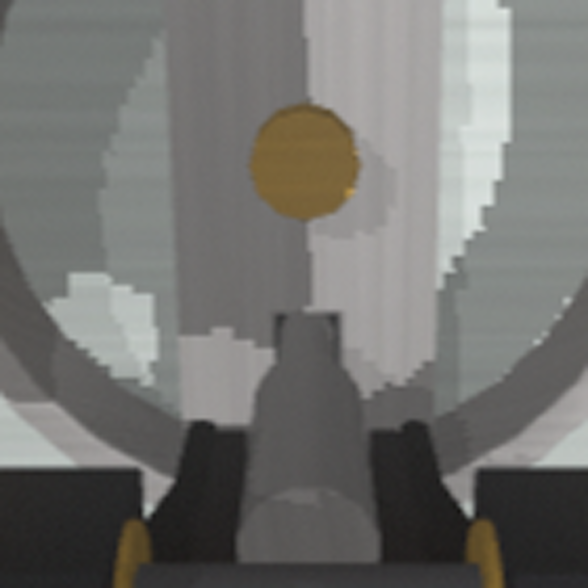

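```bash
python3 - <<'E'
from h import *
ims=[]
for t in (11,12,13):
    g=np.load(f"w{t}.npz")["img"][182:218,236:270];g=np.clip((g.astype(float)-20)*2.2,0,255).astype(np.uint8)
    ims.append(cv2.resize(g,None,fx=7.7,fy=15,interpolation=cv2.INTER_CUBIC))
cv2.imwrite("pics/z13.png",np.hstack(ims))
E
```

View pics/z13.png

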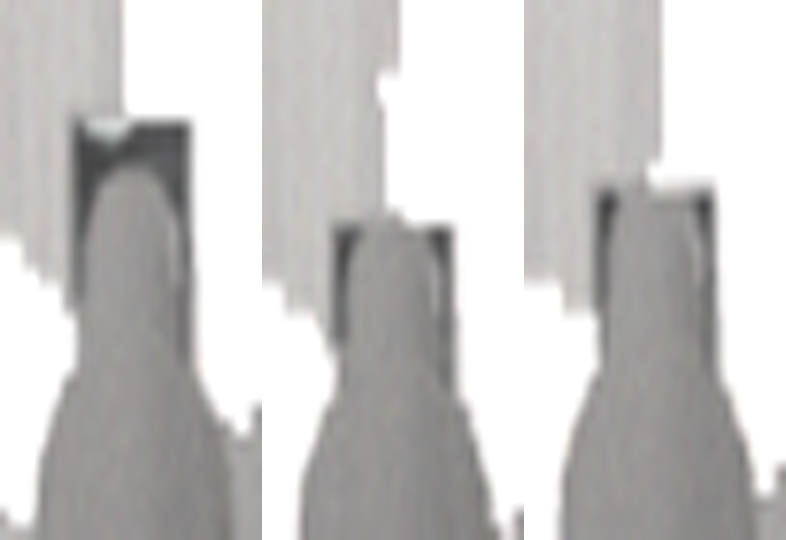

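Request:
{"fn": "drive_tool", "kwargs": {"commands": [[-0.06,-0.05,0,0,0,0,0],[-0.06,-0.05,0,0,0,0,0],[0,-0.05,0,0,0,0,0],[0,-0.05,0,0,0,0,0],[0,0,0,0,0,0,0]]}}

```text
time_s: 17.8
tool_pos: [0.6013, -0.0145, 0.201]
tool_rot: [180.0, -0.0, 175.9]
force: [-0.0, 0.7, -1.4]
grip_width: 0.0192
```

Request:
{"fn": "drive_tool", "kwargs": {"commands": [[0,-0.05,0,0,0,0,0],[0,-0.05,0,0,0,0,0],[0,-0.05,0,0,0,0,0],[0,-0.04,0,0,0,0,0],[0,0,0,0,0,0,0]]}}

```text
time_s: 18.22
tool_pos: [0.6012, -0.0156, 0.2011]
tool_rot: [179.9, -0.0, 175.9]
force: [0.3, 4.9, -1.7]
grip_width: 0.019
```

```bash
python3 look.py 14
```

```text
[ 0.6012355  -0.01563397  0.20108921] [ 1.79922811e+02 -3.90504341e-03  1.75940124e+02] [ 0.1348129   4.51720526 -2.16383834] [ 1.48788494 -0.19913192 -0.00905593] 0.019017830496254374 18.3167
```

View pics/w14.png

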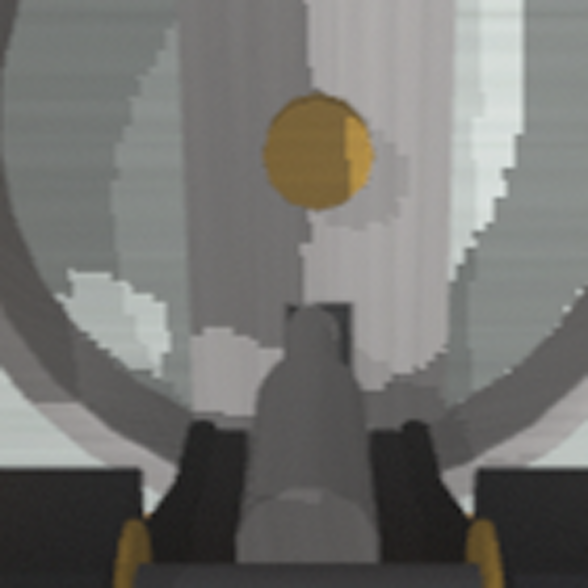

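View pics/s14.png

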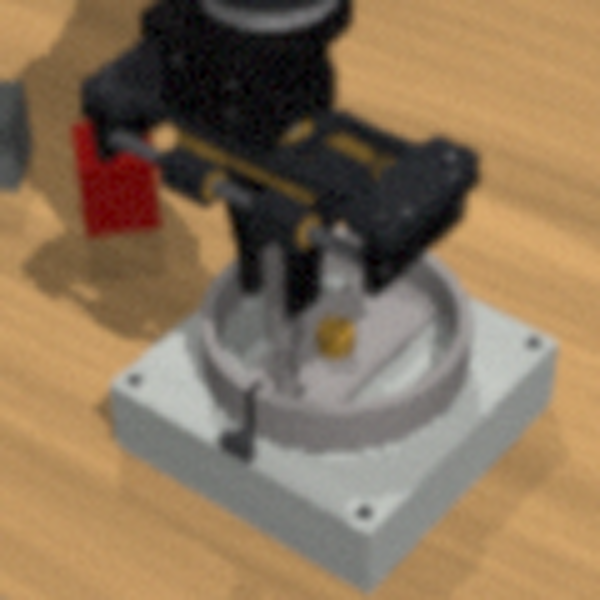

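Request:
{"fn": "drive_tool", "kwargs": {"commands": [[0,-0.05,0,0,0,0,0],[0,-0.05,0,0,0,0,0],[0,-0.05,0,0,0,0,0],[0,0,0,0,0,0,0]]}}

```text
time_s: 18.65
tool_pos: [0.6012, -0.0164, 0.2011]
tool_rot: [179.9, 0.0, 176.0]
force: [0.1, 7.0, -1.1]
grip_width: 0.0194
```

Request:
{"fn": "drive_tool", "kwargs": {"commands": [[0,-0.05,0,0,0,0,0],[0,-0.05,0,0,0,0,0],[0,0,0,0,0,0,0]]}}

```text
time_s: 18.9
tool_pos: [0.6011, -0.0168, 0.2011]
tool_rot: [179.8, 0.0, 176.0]
force: [0.3, 6.5, -2.3]
grip_width: 0.0193
```

Request:
{"fn": "drive_tool", "kwargs": {"commands": [[0,-0.05,0,0,0,0,0],[0,0,0,0,0,0,0],[0,0,0,0,0,0,0]]}}

```text
time_s: 19.15
tool_pos: [0.6011, -0.017, 0.2011]
tool_rot: [179.8, 0.0, 176.0]
force: [-0.1, 7.6, -1.3]
grip_width: 0.0196
```

```bash
python3 look.py 15; python3 - <<'E'
from h import *
ims=[]
for t in (13,15):
    g=np.load(f"s{t}.npz")["img"][165:215,220:265]
    ims.append(cv2.resize(g,None,fx=8,fy=11,interpolation=cv2.INTER_CUBIC))
cv2.imwrite("pics/zs15.png",np.hstack(ims))
E
```

```text
[ 0.60108379 -0.01703209  0.20111286] [1.79785514e+02 2.51549774e-03 1.75992825e+02] [ 0.14879625  7.35664804 -2.36809291] [ 2.42101295 -0.29893884  0.00529992] 0.01895136318459832 19.25
```

View pics/w15.png

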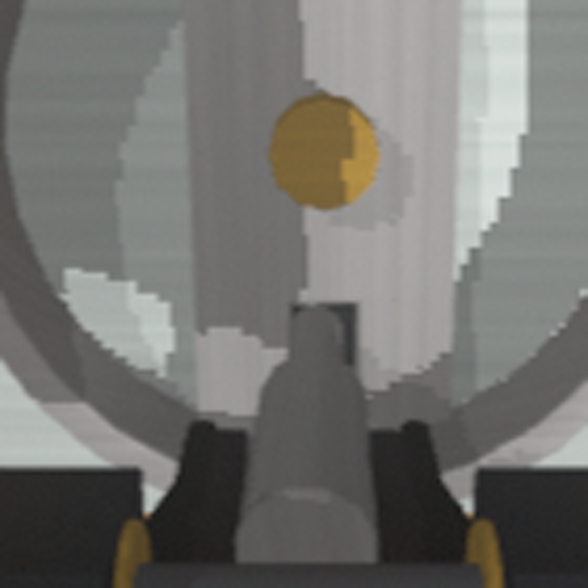

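View pics/zs15.png

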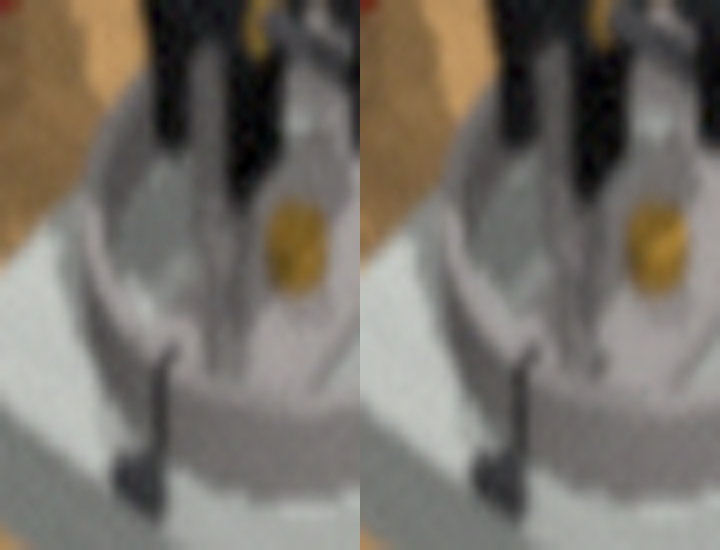

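Request:
{"fn": "drive_tool", "kwargs": {"commands": [[0,-0.05,0,0,0,0,0],[0,-0.05,0,0,0,0,0],[0,-0.05,0,0,0,0,0],[0,0,0,0,0,0,0]]}}

```text
time_s: 19.58
tool_pos: [0.6011, -0.018, 0.2012]
tool_rot: [179.7, 0.0, 176.0]
force: [0.7, 8.0, -2.2]
grip_width: 0.0192
```

Request:
{"fn": "drive_tool", "kwargs": {"commands": [[0,-0.05,0,0,0,0,0],[0,-0.05,0,0,0,0,0],[0,0,0,0,0,0,0]]}}

```text
time_s: 19.83
tool_pos: [0.601, -0.0185, 0.2013]
tool_rot: [179.7, 0.0, 176.0]
force: [1.2, 9.1, -2.0]
grip_width: 0.019
```

```bash
python3 look.py 16; python3 - <<'E'
from h import *
ims=[]
for t in (13,16):
    g=np.load(f"s{t}.npz")["img"][165:215,220:265]
    ims.append(cv2.resize(g,None,fx=8,fy=11,interpolation=cv2.INTER_CUBIC))
cv2.imwrite("pics/zs16.png",np.hstack(ims))
E
```

```text
[ 0.60099937 -0.01848756  0.20127017] [1.79700161e+02 1.44955064e-02 1.76029163e+02] [ 0.35914844  8.37045739 -1.96386537] [ 2.81802917 -0.27539841 -0.04296138] 0.019446259927834383 19.9333
```

View pics/w16.png

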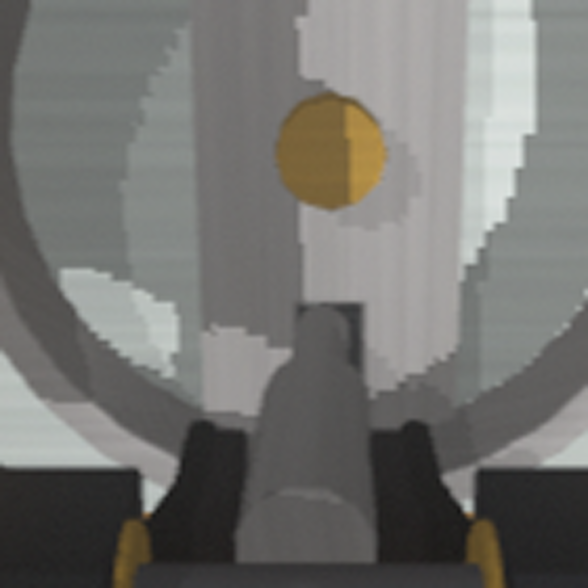

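View pics/zs16.png

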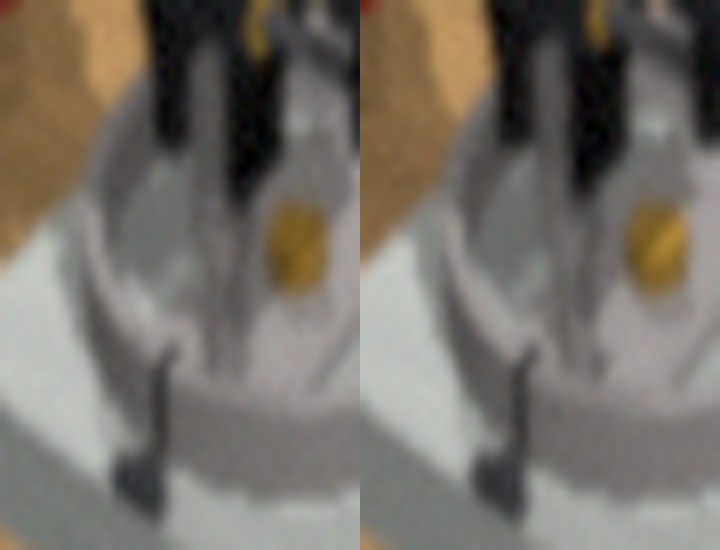

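Request:
{"fn": "drive_tool", "kwargs": {"commands": [[0,0,0,0,0,0,0],[0,0,0,0,0,0,0],[0,0,0,0,0,0,0]], "force": 55}}

```text
time_s: 20.18
tool_pos: [0.601, -0.0182, 0.2012]
tool_rot: [179.7, 0.0, 176.0]
force: [0.8, 8.9, -1.3]
grip_width: 0.0183
```

```bash
python3 look.py 17
```

```text
[ 0.60097889 -0.01822625  0.20124327] [1.79681845e+02 1.06251067e-02 1.76041968e+02] [ 0.60146855  8.60180929 -1.11528454] [ 3.00614259 -0.22789569 -0.09172182] 0.01877078165831034 20.2833
```

View pics/w17.png

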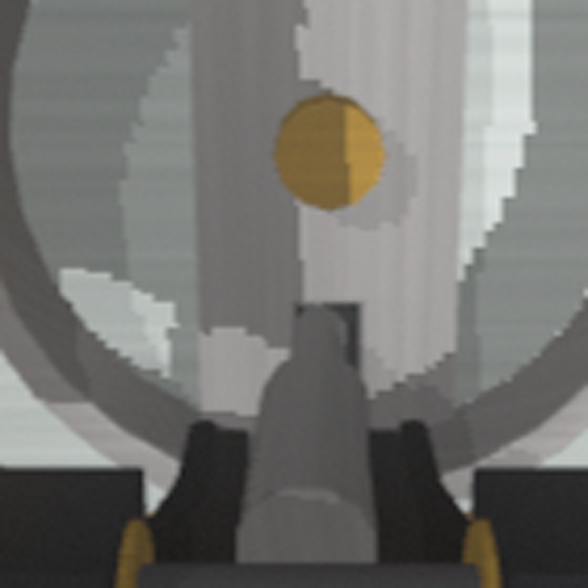

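Request:
{"fn": "drive_tool", "kwargs": {"commands": [[0,-0.05,0,0,0,0,0],[0,-0.05,0,0,0,0,0],[0,-0.05,0,0,0,0,0],[0,-0.05,0,0,0,0,0],[0,0,0,0,0,0,0]]}}

```text
time_s: 20.7
tool_pos: [0.6008, -0.02, 0.2012]
tool_rot: [179.7, -0.0, 176.0]
force: [-0.1, 9.6, -1.6]
grip_width: 0.0191
```

```bash
python3 look.py 18
```

```text
[ 0.60074058 -0.01993985  0.20122487] [ 1.79660863e+02 -6.51212099e-03  1.76049048e+02] [ 0.358006    9.32098534 -1.55543353] [ 3.06302169 -0.19578207  0.01567527] 0.018546778385524702 20.8
```

View pics/w18.png

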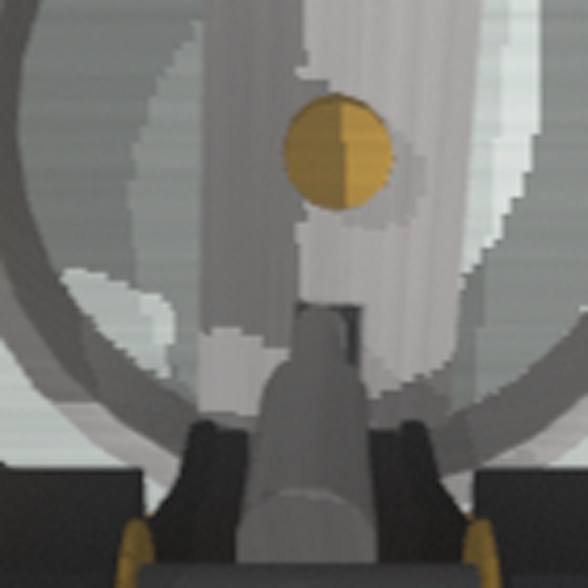

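View pics/s18.png

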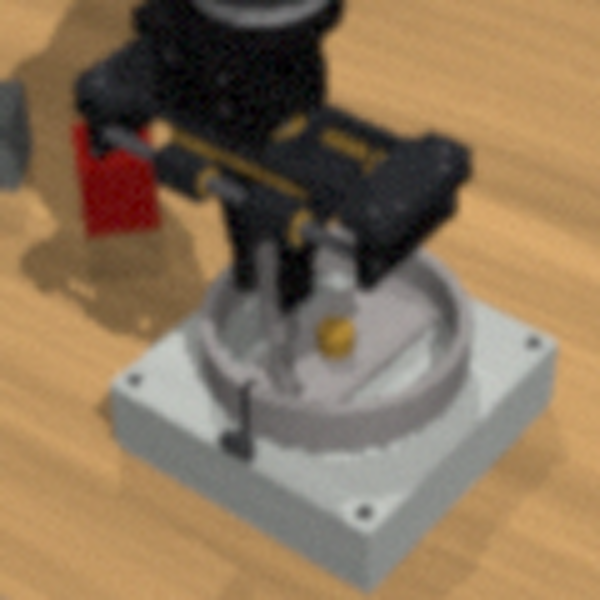

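Request:
{"fn": "drive_tool", "kwargs": {"commands": [[0,0.1,0,0,0,0,0],[0,0.1,0,0,0,0,0],[0,0.05,0.05,0,0,0,0],[0,0,0.05,0,0,0,0],[0,0,0.05,0,0,0,0],[0,0,0,0,0,0,0]]}}

```text
time_s: 21.3
tool_pos: [0.6014, -0.019, 0.2009]
tool_rot: [179.8, 0.1, 176.0]
force: [-0.4, 6.4, 2.8]
grip_width: 0.0191
```

Request:
{"fn": "drive_tool", "kwargs": {"commands": [[0,0,0.05,0,0,0,0],[0,0,0.05,0,0,0,0],[0,0,0,0,0,0,0]]}}

```text
time_s: 21.55
tool_pos: [0.6017, -0.019, 0.2002]
tool_rot: [179.8, 0.1, 176.0]
force: [-0.2, 7.6, 3.5]
grip_width: 0.0187
```

Request:
{"fn": "drive_tool", "kwargs": {"commands": [[0,0,0.05,0,0,0,0],[0,0,0.05,0,0,0,0],[0,0,0,0,0,0,0]]}}

```text
time_s: 21.8
tool_pos: [0.6019, -0.019, 0.1993]
tool_rot: [179.8, 0.2, 176.0]
force: [-0.9, 7.2, 2.9]
grip_width: 0.0186
```

Request:
{"fn": "drive_tool", "kwargs": {"commands": [[0,0,0.05,0,0,0,0],[0,0,0.05,0,0,0,0],[0,0,0,0,0,0,0]]}}

```text
time_s: 22.05
tool_pos: [0.6021, -0.019, 0.1984]
tool_rot: [179.8, 0.2, 176.0]
force: [0.5, 7.0, 4.1]
grip_width: 0.0186
```

Request:
{"fn": "drive_tool", "kwargs": {"commands": [[0,0,0.05,0,0,0,0],[0,0,0.05,0,0,0,0],[0,0,0,0,0,0,0]]}}

```text
time_s: 22.3
tool_pos: [0.6022, -0.019, 0.1975]
tool_rot: [179.8, 0.2, 176.0]
force: [0.5, 7.3, 4.9]
grip_width: 0.0191
```

Request:
{"fn": "drive_tool", "kwargs": {"commands": [[0,0,0.05,0,0,0,0],[0,0,0.05,0,0,0,0],[0,0,0,0,0,0,0]]}}

```text
time_s: 22.55
tool_pos: [0.6023, -0.019, 0.1965]
tool_rot: [179.8, 0.2, 176.0]
force: [0.6, 7.0, 4.7]
grip_width: 0.0191
```

Request:
{"fn": "drive_tool", "kwargs": {"commands": [[0,0,0.05,0,0,0,0],[0,0,0.05,0,0,0,0],[0,0,0.05,0,0,0,0],[0,0,0,0,0,0,0]]}}

```text
time_s: 22.88
tool_pos: [0.6024, -0.0189, 0.1951]
tool_rot: [179.8, 0.2, 176.0]
force: [0.4, 7.5, 4.3]
grip_width: 0.0185
```

Request:
{"fn": "drive_tool", "kwargs": {"commands": [[0,0,0.05,0,0,0,0],[0,0,0.05,0,0,0,0],[0,0,0.05,0,0,0,0],[0,0,0,0,0,0,0]]}}

```text
time_s: 23.22
tool_pos: [0.6024, -0.0189, 0.1936]
tool_rot: [179.8, 0.2, 176.0]
force: [0.5, 6.9, 3.7]
grip_width: 0.0186
```

```bash
python3 look.py 19
```

```text
[ 0.60241605 -0.01894122  0.19360326] [179.79750842   0.24138913 175.99319276] [0.41349653 8.52279305 3.83763171] [ 2.26046790e+00 -3.33921271e-01 -2.14713359e-05] 0.018951413869566624 23.3167
```

View pics/w19.png

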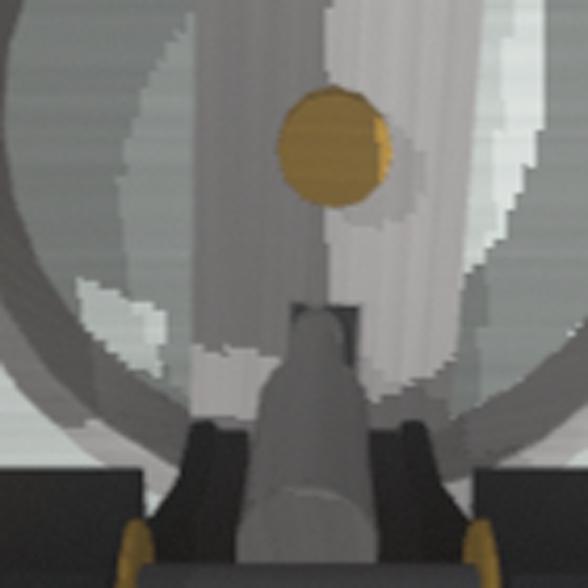

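View pics/s19.png

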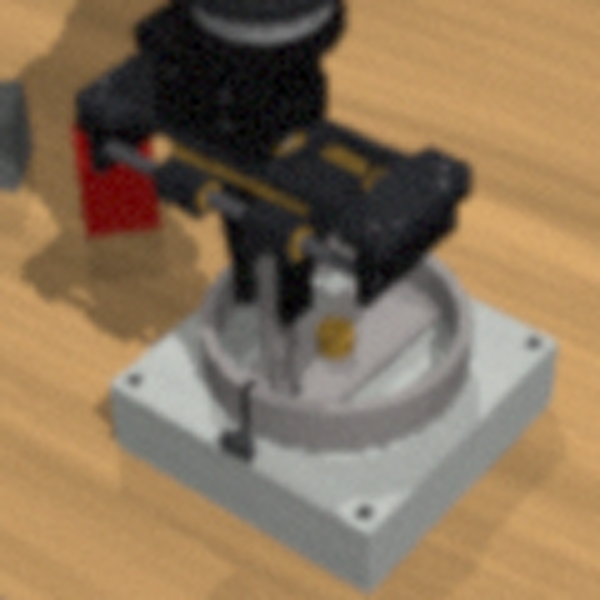

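Request:
{"fn": "drive_tool", "kwargs": {"commands": [[0,0.08,0,0,0,0,0],[0,0.08,0,0,0,0,0],[0,0,0,0,0,0,0]]}}

```text
time_s: 23.57
tool_pos: [0.6024, -0.0183, 0.1934]
tool_rot: [179.9, 0.2, 176.0]
force: [0.6, 6.3, 3.0]
grip_width: 0.0186
```

Request:
{"fn": "drive_tool", "kwargs": {"commands": [[0,0.08,0.05,0,0,0,0],[0,0,0.1,0,0,0,0],[0,0,0.1,0,0,0,0],[0,0,0,0,0,0,0]]}}

```text
time_s: 23.9
tool_pos: [0.6022, -0.018, 0.1903]
tool_rot: [179.9, 0.2, 175.9]
force: [0.8, 5.0, 2.1]
grip_width: 0.0188
```

Going in freely. Continue relaxing sideways and lowering.

Request:
{"fn": "drive_tool", "kwargs": {"commands": [[0,0.08,0.1,0,0,0,0],[0,0.08,0.1,0,0,0,0],[0,0,0.1,0,0,0,0],[0,0,0.1,0,0,0,0],[0,0,0,0,0,0,0]]}}

```text
time_s: 24.32
tool_pos: [0.6014, -0.0175, 0.1851]
tool_rot: [180.0, 0.0, 175.9]
force: [1.4, 4.6, 1.3]
grip_width: 0.0187
```

Request:
{"fn": "drive_tool", "kwargs": {"commands": [[0,0.05,0.1,0,0,0,0],[0,0.05,0.1,0,0,0,0],[0,0,0.1,0,0,0,0],[0,0,0.1,0,0,0,0],[0,0,0,0,0,0,0]]}}

```text
time_s: 24.73
tool_pos: [0.6011, -0.0171, 0.1807]
tool_rot: [-180.0, -0.0, 175.9]
force: [0.8, 3.8, 0.5]
grip_width: 0.0185
```

Request:
{"fn": "drive_tool", "kwargs": {"commands": [[0,0.05,0.12,0,0,0,0],[0,0.05,0.12,0,0,0,0],[0,0,0.12,0,0,0,0],[0,0,0.12,0,0,0,0],[0,0,0.12,0,0,0,0],[0,0,0,0,0,0,0]]}}

```text
time_s: 25.23
tool_pos: [0.6011, -0.0165, 0.1746]
tool_rot: [-179.9, -0.0, 175.9]
force: [1.4, 0.4, -0.9]
grip_width: 0.0185
```

Request:
{"fn": "drive_tool", "kwargs": {"commands": [[0,0.03,0.12,0,0,0,0],[0,0.03,0.12,0,0,0,0],[0,0,0.12,0,0,0,0],[0,0,0.12,0,0,0,0],[0,0,0.1,0,0,0,0],[0,0,0,0,0,0,0]]}}

```text
time_s: 25.73
tool_pos: [0.6014, -0.0155, 0.1691]
tool_rot: [-180.0, 0.0, 175.9]
force: [0.9, -1.9, -1.6]
grip_width: 0.019
```

```bash
python3 look.py 20
```

```text
[ 0.60136429 -0.01549892  0.16913923] [-1.79964829e+02 -1.44202577e-03  1.75889851e+02] [ 1.91742925 -1.8889632  -1.73724144] [-0.30292708 -0.49290673 -0.00217415] 0.018572466894086273 25.8333
```

View pics/w20.png

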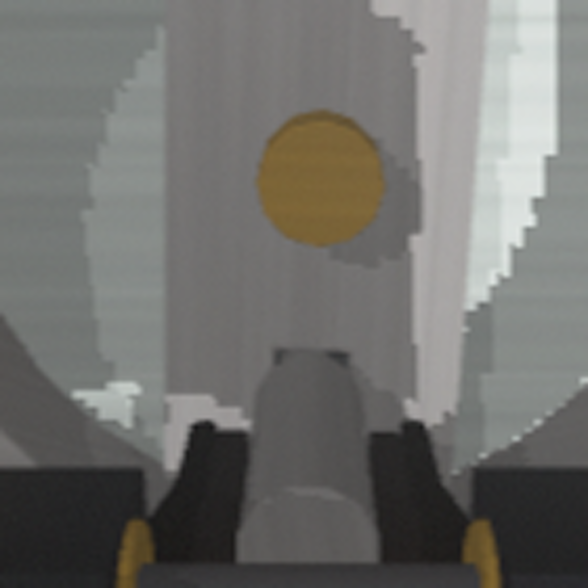

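View pics/s20.png

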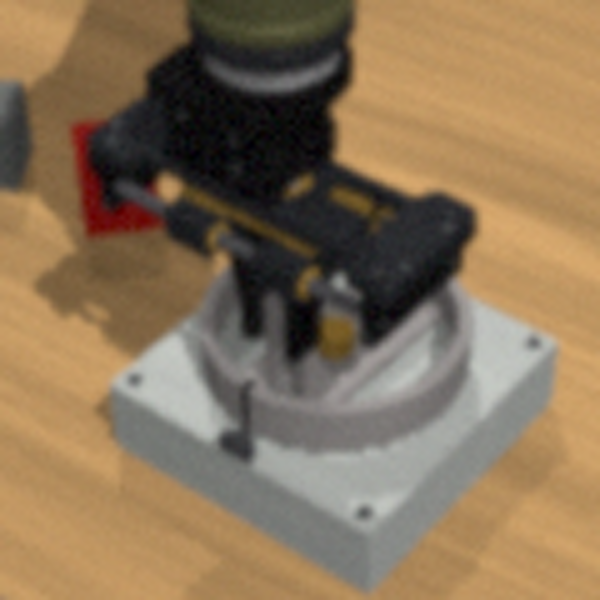

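Request:
{"fn": "drive_tool", "kwargs": {"commands": [[-0.03,-0.04,0.1,0,0,0,0],[0,0,0.1,0,0,0,0],[0,0,0.1,0,0,0,0],[0,0,0.1,0,0,0,0],[0,0,0.1,0,0,0,0],[0,0,0,0,0,0,0]]}}

```text
time_s: 26.33
tool_pos: [0.6016, -0.0155, 0.1641]
tool_rot: [-180.0, -0.0, 175.9]
force: [1.4, -1.1, -0.9]
grip_width: 0.0185
```

Request:
{"fn": "drive_tool", "kwargs": {"commands": [[0,0,0.05,0,0,0,0],[0,0,0.05,0,0,0,0],[0,0,0,0,0,0,0]]}}

```text
time_s: 26.58
tool_pos: [0.6016, -0.0155, 0.1633]
tool_rot: [-180.0, 0.0, 175.9]
force: [1.7, -1.3, -0.8]
grip_width: 0.0188
```

Request:
{"fn": "drive_tool", "kwargs": {"commands": [[0,0,0.05,0,0,0,0],[0,0,0.05,0,0,0,0],[0,0,0,0,0,0,0]]}}

```text
time_s: 26.83
tool_pos: [0.6017, -0.0155, 0.1624]
tool_rot: [-180.0, 0.0, 175.9]
force: [1.5, -0.8, 1.6]
grip_width: 0.0188
```

Fz is starting to rise near the expected seat height (0.162); a little further.

Request:
{"fn": "drive_tool", "kwargs": {"commands": [[0,0,0.05,0,0,0,0],[0,0,0,0,0,0,0],[0,0,0,0,0,0,0]]}}

```text
time_s: 27.08
tool_pos: [0.6018, -0.0155, 0.1623]
tool_rot: [-180.0, 0.0, 175.9]
force: [0.3, -1.0, 4.0]
grip_width: 0.0187
```

Request:
{"fn": "drive_tool", "kwargs": {"commands": [[0,0,0.05,0,0,0,0],[0,0,0,0,0,0,0],[0,0,0,0,0,0,0]]}}

```text
time_s: 27.33
tool_pos: [0.6019, -0.0155, 0.1623]
tool_rot: [-180.0, 0.0, 175.9]
force: [-1.7, -0.5, 6.6]
grip_width: 0.0186
```

```bash
python3 look.py 21
```

```text
[ 0.60185316 -0.01547307  0.16221821] [-1.79975435e+02  3.41107577e-02  1.75897464e+02] [-0.60835055 -1.76611006  7.57087042] [-0.30259036  0.20000615 -0.00193332] 0.01863288230491739 27.4333
```

View pics/w21.png

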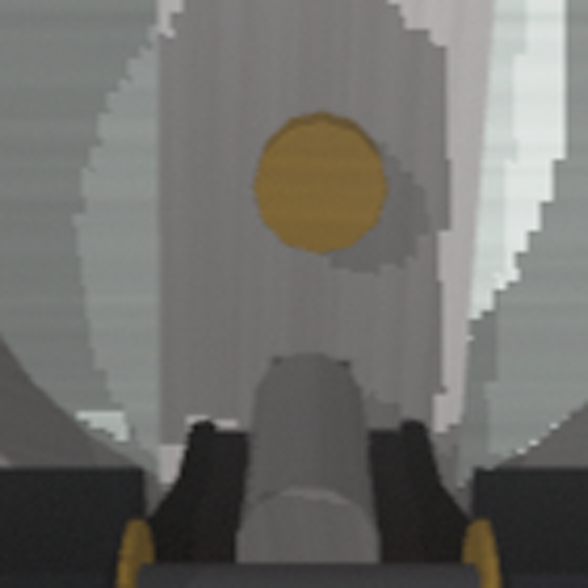

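View pics/s21.png

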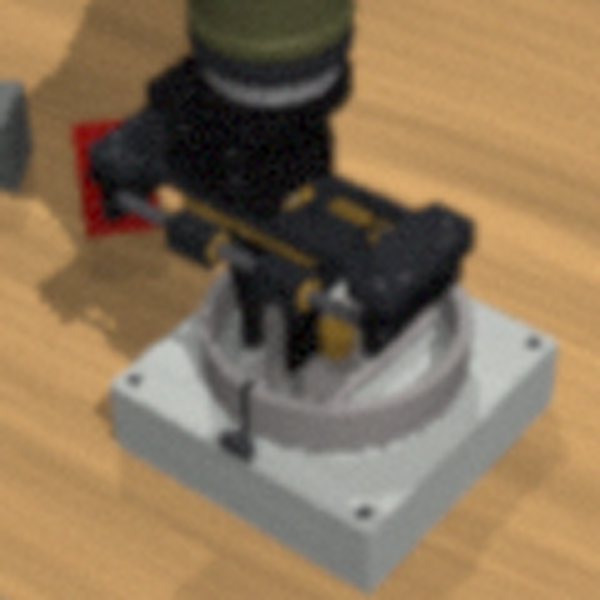

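Request:
{"fn": "drive_tool", "kwargs": {"commands": [[0,0,-0.05,0,0,0,0],[0,0,0,0,0,0,0.25],[0,0,0,0,0,0,0.3],[0,0,0,0,0,0,0.4],[0,0,0,0,0,0,0.5],[0,0,0,0,0,0,0.5],[0,0,0,0,0,0,0.5]], "force": 10}}

```text
time_s: 28.02
tool_pos: [0.6015, -0.0154, 0.1615]
tool_rot: [180.0, -0.0, 175.9]
force: [0.1, -0.1, 0.3]
grip_width: 0.0411
```

Request:
{"fn": "drive_tool", "kwargs": {"commands": [[0,0,-0.5,0,0,0,0.5],[0,0,-1,0,0,0,0.5],[0,0,-1.5,0,0,0,0.5],[0,0,-2,0,0,0,0.5],[0,0,-2,0,0,0,0.5],[0,0,-2,0,0,0,0.5],[0,0,-2,0,0,0,0.5],[2,0,-1,0,0,0,0.5],[3,2,0,0,0,0,0.5],[3,3,0,0,0,0,0.5],[3,3,0,0,0,0,0.5],[2,3,0,0,0,0,0.5],[0,3,0,0,0,0,0.5],[0,0,0,0,0,0,0.5],[0,0,0,0,0,0,0.5]]}}

```text
time_s: 29.27
tool_pos: [0.4827, 0.1344, 0.2831]
tool_rot: [-180.0, 0.1, 176.2]
force: [-0.0, -0.2, -0.2]
grip_width: 0.0436
```

```bash
python3 look.py 22;  python3 - <<'E'
from h import *
c=np.load("w22.npz");cv2.imwrite("pics/w22f.png",c["img"])
t=env.read_camera("top");cv2.imwrite("pics/t22.png",cv2.resize(t["img"][170:250,200:300],None,fx=7,fy=7,interpolation=cv2.INTER_CUBIC));np.savez("t22.npz",**t)
E
```

```text
[0.4833664  0.1314132  0.28231188] [-1.79957382e+02  4.12282337e-02  1.75853624e+02] [ 0.07408027 -0.46325531 -0.36718588] [ 0.08440483 -0.13550416  0.00135923] 0.043030881165649015 29.3667
```

View pics/w22f.png

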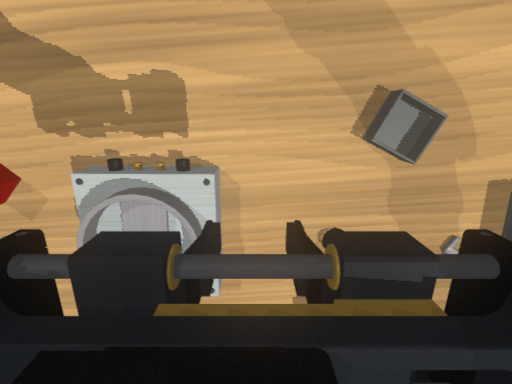

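View pics/s22.png

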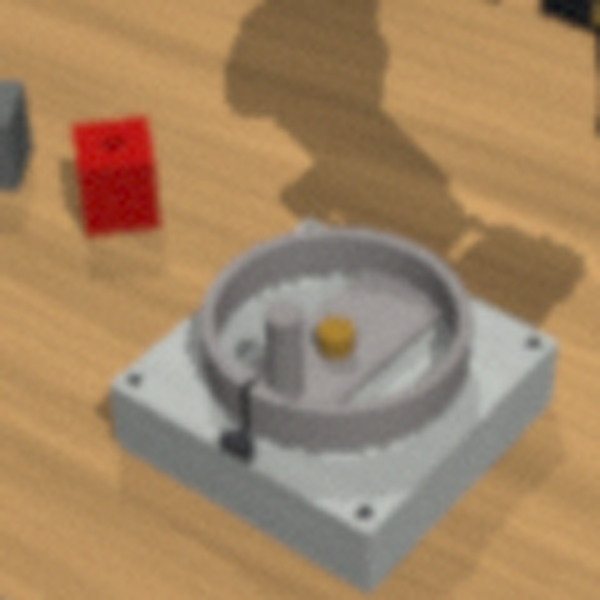

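View pics/t22.png

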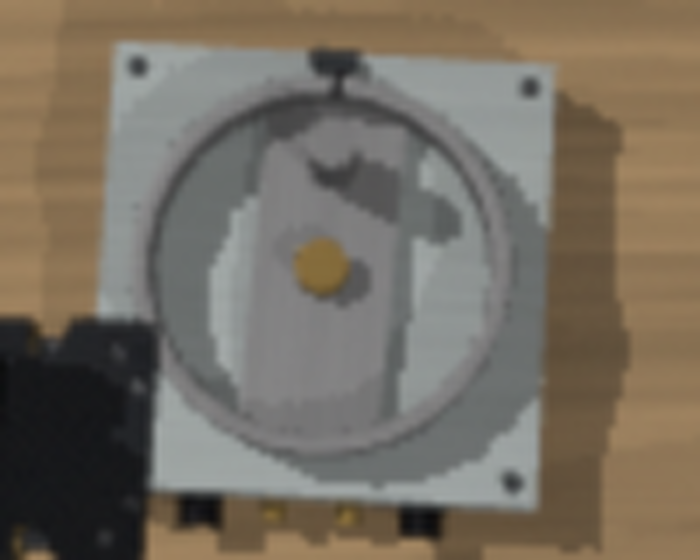

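```bash
python3 - <<'E'
from h import *
t=dict(np.load("t22.npz"));g=lambda u,v,z:ray(t,(u+.5)/7-.5+200,(v+.5)/7-.5+170,z)
ang=lambda d:np.degrees(np.arctan2(d[1],d[0]));a=np.array([.5559,-.0115,0])
m=g(336.5,90,.087);print("drum deg",ang(m-a)+3.95)
s=dict(np.load("s22.npz"));pj=lambda p:((proj(s,p)-[190,120]+.5)*5-.5).round(1)
ax=np.array([.5562,-.0108,.076]);print("hub pred",pj(ax),"obs 335,328")
for z in (.112,.118,.124): print(z,pj([.599,-.0165,z]),pj([.599,-.0165,z-.056]))
cv2.imwrite("pics/z22.png",cv2.resize(s["img"][165:210,225:270],None,fx=13,fy=13,interpolation=cv2.INTER_CUBIC))
E
```

```text
drum deg -1.8627142404514112
hub pred [337.9 326.2] obs 335,328
0.112 [283.7 318.8] [286.2 394. ]
0.118 [283.4 310.3] [286.  386.2]
0.124 [283.2 301.8] [285.7 378.4]
```

View pics/z22.png

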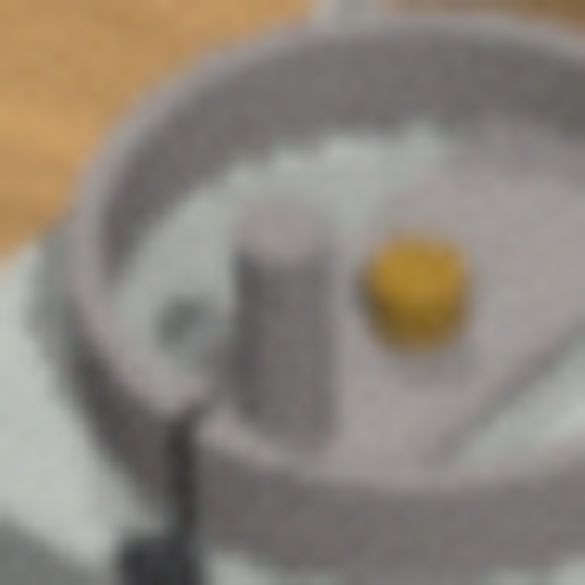

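```bash
python3 -c "
from cell import env
print(env.sign_off())"
```

```text
the job is handed in; nothing more can be done
None
```

I turned the drum to the pointer and let go, then moved the pin from its stand through the drum's slot into the lock-plate hole. Its head was fully home when I released it, and I handed the job in at about 29 s. The sign-off gives no verdict.

**Drum:** I pinched the rim with 14 N and turned it about 29°. After release, the mark measured about 0.7° from the pointer, inside the 3.4° limit.

**Pin:** With the pin in the slot I touched the slot's hub end with about 3 N. I then pushed sideways with up to about 9.6 N, which turned the drum by about 3°, and the pin went into the hole. The downward force on the wrist stayed at or below about 8 N as the head came to rest.

**Last checks:**
- **Seating:** the arm stopped at the height I expected for a seated pin. In the scene camera the top of the head is at about 118 mm, and the pin looks upright.
- **Drum angle:** about -1.9° (-0.03 rad), inside ±0.14 rad.
- **Hand clear:** the gripper is open, away from the unit, and reads no contact force.

**Disagreements and limits:**
- **Hole position:** the cameras and the arm's own position reading differed by 2–3 mm over the drum. I settled this with a closer view and by touch. A wrist picture also showed part of the hole, which I used as a first guess before feeling for it.
- **Pin tilt:** the pin leaned about 1–2° in the grip while it was pushing the drum, so I raised the grip to 55 N and eased the sideways push while lowering.
- **Bystanders:** I did not measure them again at the end. I saw no contact with any of them.

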